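# Zero-and-span check of the bench balance

### The arm

A 6-joint arm with a two-finger parallel gripper is mounted at the origin on the work surface. World frame = base frame: x ahead of the robot, y to its left, z up, the work surface at z = 0. Lengths are in m, angles in rad, forces in N, time in s.
With the tool pointing down it reaches from about 0.425 to 0.95 m from the base axis. Payload 3.5 kg.
Tool frame: the origin (TCP) lies between the finger pads; the fingertips stand 14 mm ahead of it and the grasp point (between the pads) lies 5 mm behind it; z points along the fingers, y is the direction in which the jaws open and shut (so a half turn about z gives the same grasp; the last joint's range is limited). The gripper opens to 85 mm and grips with 20 to 120 N. Pads are 22 mm wide; open, the fingers measure 114 mm over their backs; the gripper's body (76 mm by 85 mm) begins 54 mm behind the grasp point. The pads swing forward as they close: fully open they stand 13 mm farther back than shut.
Start: joints at [1.179, 0.286, 1.577, -0, 1.279, -0.15], TCP at [0.162, 0.655, 0.224] pointing down, gripper open.
Joint ranges: [-2.77, 2.77], [-0.9, 2.22], [0.21, 2.48], [-1.53, 4.67], [0.24, 2.81], [-2.84, 2.84]. Speed limits (rad/s): [2.79, 2.79, 3.14, 3.14, 3.14, 3.14].

### API

Orientations are given as a unit quaternion [x, y, z, w].
In Python, from plant import ctrl gives the robot as it stands. The module is installed in compiled form; this text tells all that it offers.
- The arm moves only by the tool servo_tool, never from a script. Its argument "increments" is text: rows parted by semicolons, each of 7 numbers parted by spaces: the turn, a rotation vector about the tool's x, y, z in rad, then the shift along the tool's x, y, z in cm, then the finger opening in cm, from 0 to 8.54. In form: ax ay az dx dy dz claw; .... A call has 1 to 10 rows; each row is the pose to reach, as a shift and turn from the pose commanded when the call began, along the tool's axes at that moment; what a row does not reach only later rows make up. A row lasts 1/12 s, in which the tool goes at most 41.7 mm and 7.16 degrees, less where a joint would pass 70% of its speed; a pose out of reach is approached as far as the arm can. A call with a gripper value outside its range is refused whole. The fingers move at their own pace and stop on an object; "grip_force" is the grip in N (left out, the last holds). Time passes only in rows, so rows that repeat a pose let the fingers close. It gives the time, the measured TCP pose, the force and the opening at its end, in the units of the state.
- ctrl.get_state(): the state, without advancing time (a new reading comes with each control period).
- ctrl.read_camera(name): name is "scene" or "top" or "wrist"; returns (picture, depth): 480x640x3 uint8, red, green, blue; 480x640 float32, m along the optical axis (not along the pixel's ray), 0 where there is no reading.
- ctrl.camera_info(name): a dict with "camera_matrix" (3x3 intrinsics, pixels), "D" ([k1, k2, p1, p2, k3] as OpenCV has them; the pictures are not rectified), "world_to_cam" (4x4, takes a point from world to camera coordinates). Camera axes: x right, y down, z forward; pixel columns grow to the right and rows downward; lengths in m; the calibration is good to about 2 mm. A picture is of the moment at which its call begins: read the wrist's pose just before it. camera_info takes no time and is no camera call; for the wrist camera it gives the pose at the moment of the call.
- ctrl.sign_off(): hands the job in, once; it reports no verdict.
The state is a dict: "time": time; "qpos": joint angles; "dq": joint speeds; "joint_efforts": joint torques, N m; "eef_pos": TCP position; "tcp_rot": TCP orientation; "contact_force": force on the tool from outside, world axes, zero at the start; "wrist_torque": the same for the moment, N m; "opening": opening from 0.0 (shut) to 1.0 (fully open).
Only numpy, scipy, OpenCV 4.12 (cv2) and the standard library are available. Lean on these libraries where they do the work, as an engineer would, in place of code of your own. Each camera call takes 0.05 s, during which the arm holds its last target.

### The job

Check the workshop's bench balance: slide the angle bracket off the pan into the tray at the balance's end, press the zero key fully once the pan is empty, then slide the larger round check weight along the deck onto the pan, without lifting it or tipping it over, so that it rests wholly inside the engraved ring. Work gently enough that the pan is never pushed down to its stop, and leave the smaller weight and the other things on the bench where they are.

Things in the scene. Friction and masses are not known exactly. Their poses are not given: they have to be found in the camera images.
- balance: Low grey fixed bench balance, 260 mm (its x) by 495 mm (its y). Origin on the table under the pan's middle. Along its y: -260 to -79 mm flat steel deck, full width, no rims, top 60 mm above the table; -75 to +75 mm the pan; +79 to +235 mm the tray. Ledges 46 mm high on both x sides of the pan; the one facing the robot (-x) carries the zero key and a blank display 53 mm high.
- tray_center (a point): Middle of the floor of the open tray at the balance's +y end, axes as the balance. Floor 248 mm (x) by 156 mm (y), 55 mm above the table, 4 mm below the empty pan; 6 mm walls up to 72 mm above the table on both x sides and the far (+y) end, open towards the pan.
- pan_center (a point): Middle of the upper face of the pan, a 150 mm square aluminium plate, axes as the balance; 59 mm above the table when empty (1 mm below the deck, 4 mm gap to the deck). A dark dot marks the middle; a dark engraved ring of 109 mm inner diameter is concentric with it.
- pan (a joint): Downward travel of the pan on its spring, m: 0 empty, stop at 0.010 (beyond 0.0085 counts as at the stop). About 2000 N/m after 0.6 N preload: the larger weight sinks it about 4 mm, a push of 20 N takes it to its stop. The pan does not tilt.
- zero_key (a joint): Travel of the zero key, m: 0 up, 0.006 fully down; springs back. Fully down takes about 4 N; counts as pressed beyond 0.004.
- zero_key_top (a point): Middle of the top face of the zero key, a round grey push button of 24 mm diameter on the ledge on the robot's side of the pan; pressed straight down.
- bracket_center (a point): Steel angle bracket lying on the pan at the start, at any yaw: an L of 12 mm thick section, foot 56 mm (its x) by 40 mm (its y) and an upright leg 40 mm high along the whole 40 mm edge at its -x end. About 0.30 kg. This point is the middle of its 56 x 40 x 40 mm envelope, 20 mm above its underside.
- large_weight_center (a point): The larger of two plain dark steel disc check weights that lie flat on the deck: 90 mm diameter, 20 mm high, too wide for most grippers, shallow 2 mm recess in its top. About 0.85 kg. This point is its centre, 10 mm above its underside. It lies either nearer to or farther from the robot than the smaller one.
- small_weight_center (a point): The smaller dark steel disc check weight on the deck: 62 mm diameter, 20 mm high, about 0.40 kg. This point is its centre, 10 mm above its underside. Stays where it is.
- clamp_foot: Bystander: small rubber clamp foot with a threaded stud, 22 mm diameter, 32 mm high, standing on the ledge on the pan's far (+x) side. Origin under its centre.
- toggle_clamp: Bystander: a loose hand toggle clamp with red grip, about 80 mm long, 115 mm high, on the right of the table. Origin under its base.
- screwdriver: Bystander: screwdriver lying beyond the balance. Origin at its middle, on its underside.
- brush: Bystander: hand brush lying on the left of the table. Origin at its middle, on its underside.
- oil_bottle: Bystander: white bottle, 60 mm diameter, 150 mm high, on the right of the table. Origin under its centre.
- bolt_bin: Bystander: blue open bin of bolts, 130 x 170 x 70 mm, on the left of the table. Origin under its centre.
Mind the look-alikes: they are no part of the job. What is shaped like the part that bears large_weight_center but green is not meant.

How it is judged:
By the outcome, as a careful person would: the job done as asked, in the order asked, and still so for the second after the job is handed in, with the robot touching nothing.
It also fails if it takes over 59 s, if anything falls off the work surface, if the arm or the gripper's body presses on something with over 40 N, if the wrist force passes 120 N, or if a joint passes its speed limit or range.

## Working session

There is one attempt and no reset: what is moved stays moved. The work goes in short steps, Python scripts to look and compute and a tool call to move; the robot and the scene stay as the last step left them, time stands still between calls to the robot, and variables do not carry over. Pictures are saved under pics/ and viewed, and the job is handed in when it is done.

Besides the shell and the picture viewer there is one more tool, called after "Emit:" by a JSON object that holds its "fn" and its "kwargs", one argument or row to a line. servo_tool: Moves the arm, as the interface text tells. Its arguments: {"type":"object","properties":{"increments":{"type":"string"},"grip_force":{"type":"number"}},"required":["increments"]}

```bash
mkdir -p pics; ls; cat > h.py <<'E'
import numpy as np, cv2
from plant import ctrl
def grab(n,tag):
    info=ctrl.camera_info(n); im,d=ctrl.read_camera(n)
    cv2.imwrite(f'pics/{tag}.png',im[:,:,::-1]); np.savez(f'pics/{tag}.npz',im=im,d=d,K=info['camera_matrix'],D=info['D'],T=info['world_to_cam'])
    return im,d,info
def load(tag):
    z=np.load(f'pics/{tag}.npz'); return z
def ray(z,uv,h):
    uv=np.array(uv,float).reshape(-1,1,2)
    p=cv2.undistortPoints(uv,np.array(z['K'],float),np.array(z['D'],float)).reshape(-1,2)
    T=np.array(z['T']);R=T[:3,:3];t=T[:3,3];o=-R.T@t
    d=np.c_[p,np.ones(len(p))]@R
    s=(h-o[2])/d[:,2]
    return o+d*s[:,None]
def proj(z,P):
    T=np.array(z['T']);r=cv2.Rodrigues(T[:3,:3])[0]
    return cv2.projectPoints(np.array(P,float).reshape(-1,3),r,T[:3,3],np.array(z['K'],float),np.array(z['D'],float))[0].reshape(-1,2)
E
python3 - <<'E'
from h import *
print(ctrl.get_state())
for n in ('scene','top','wrist'): grab(n,n+'0')
E
```

```text
pics
{'time': 0.0, 'qpos': array([ 1.17902860e+00,  2.87187589e-01,  1.57817036e+00,  1.45244824e-05,
        1.27858704e+00, -1.49995665e-01]), 'dq': array([-1.97628984e-03, -1.34411394e-04, -2.14095249e-03, -4.71700661e-05,
        2.33426751e-04,  6.00748215e-05]), 'joint_efforts': array([ 5.75580816e-04, -4.05975723e+01, -2.92629665e+01, -9.76253182e-05,
        5.66947521e-03, -7.86776297e-07]), 'eef_pos': array([0.16131802, 0.65475245, 0.22263617]), 'tcp_rot': array([ 1.20593822e-01,  9.92701237e-01, -1.13142063e-03, -3.21419128e-04]), 'contact_force': array([-0.61668367, -0.54426636, -1.00053395]), 'wrist_torque': array([-0.02264466,  0.03520393, -0.014997  ]), 'opening': 1.00320369918853}
```

View pics/scene0.png

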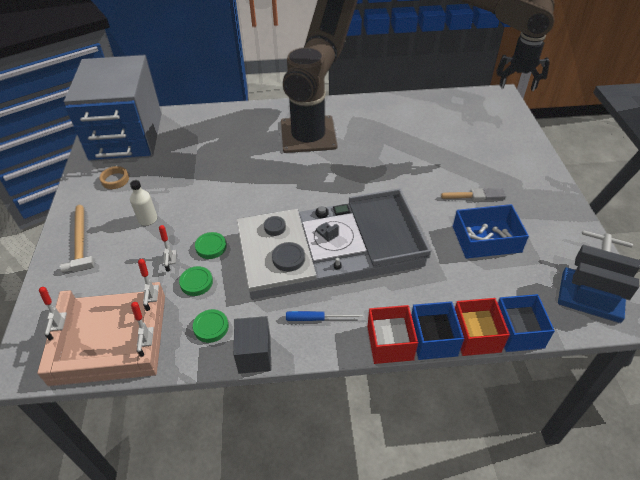

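View pics/top0.png

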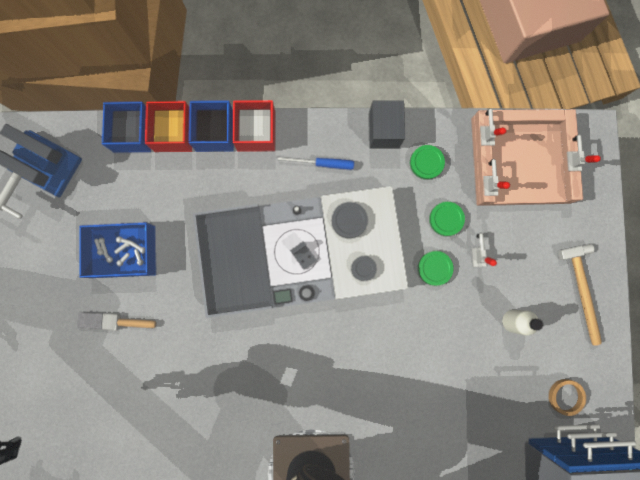

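View pics/wrist0.png

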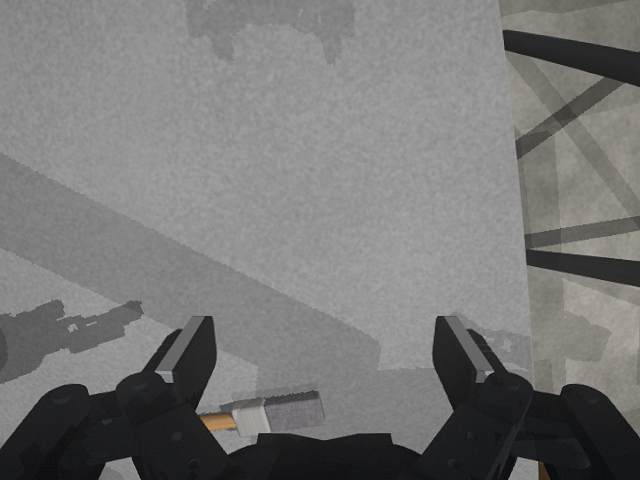

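The top view shows the balance around (300,250), with the large weight at (350,218) (farther from the robot), the small weight at (363,268), the bracket at (304,254), the zero key at (307,293) and the clamp foot at (297,209). I'll zoom in and measure.

```bash
python3 - <<'E'
from h import *
for t in('top0','scene0'):
    z=load(t);im=z['im'];
    c=im[175:325,185:415] if t=='top0' else im[180:300,230:440]
    cv2.imwrite(f'pics/{t}_z.png',cv2.resize(c[:,:,::-1],None,fx=3.4,fy=3.4,interpolation=cv2.INTER_CUBIC))
z=load('top0');im=z['im']
hsv=cv2.cvtColor(im,cv2.COLOR_RGB2HSV);g=cv2.cvtColor(im,cv2.COLOR_RGB2GRAY)
# deck corners: bright region ; dark discs
m=(g<110).astype(np.uint8)
n,l,s,c=cv2.connectedComponentsWithStats(m[175:325,185:415])
for i in range(1,n):
    if s[i,4]>30: print(s[i]+[185,175,0,0,0],c[i]+[185,175], ray(z,c[i]+[185,175],0.08).round(4))
b=(g>200).astype(np.uint8)
n,l,s,c=cv2.connectedComponentsWithStats(b[175:325,185:415])
for i in range(1,n):
    if s[i,4]>200:
        cs,_=cv2.findContours((l==i).astype(np.uint8),cv2.RETR_EXTERNAL,cv2.CHAIN_APPROX_NONE)
        r=cv2.minAreaRect(cs[0]); bp=cv2.boxPoints(r)+[185,175]; print('bright',s[i],r); print(bp, ray(z,bp,0.06).round(4))
print(z['T'])
E
```

```text
[333 203  34  35 949] [349.32244468 220.01053741] [[ 0.6339 -0.0973  0.08  ]]
[ 196  206   97  109 6686] [234.91878552 261.27744541] [[0.5345 0.1827 0.08  ]]
[293 207   9   8  41] [297.6097561  211.12195122] [[0.6568 0.0296 0.08  ]]
[292 243  21  25 231] [301.995671   253.57575758] [[0.5521 0.0193 0.08  ]]
[352 257  24  23 403] [363.89330025 267.9751861 ] [[ 0.5158 -0.1313  0.08  ]]
[299 285  17  16 144] [307.20833333 292.40277778] [[0.4577 0.0072 0.08  ]]
bright [ 137   12   85  112 4879] ((178.83998107910156, 66.61177062988281), (103.76631164550781, 71.67034149169922), 81.63410949707031)
[[320.83743286 195.49450302]
 [391.74514771 185.06689072]
 [406.8425293  287.72903442]
 [335.93481445 298.15664673]] [[ 0.6991 -0.0282  0.06  ]
 [ 0.7248 -0.2071  0.06  ]
 [ 0.4668 -0.2391  0.06  ]
 [ 0.4429 -0.0631  0.06  ]]
bright [  79   43   67   67 2754] ((111.55998229980469, 76.41999816894531), (60.10407638549805, 60.10408020019531), 81.8698959350586)
[[262.5599823  225.91999817]
 [322.0599823  217.41999817]
 [330.5599823  276.91999817]
 [271.0599823  285.41999817]] [[ 0.6233  0.1176  0.06  ]
 [ 0.6436 -0.0307  0.06  ]
 [ 0.4952 -0.0504  0.06  ]
 [ 0.4755  0.0964  0.06  ]]
[[-0.00860705 -0.99985036  0.01500612 -0.02356925]
 [-0.99592774  0.00722456 -0.08986514  0.58037422]
 [ 0.08974328 -0.01571848 -0.99584089  1.26910001]
 [ 0.          0.          0.          1.        ]]
```

View pics/top0_z.png

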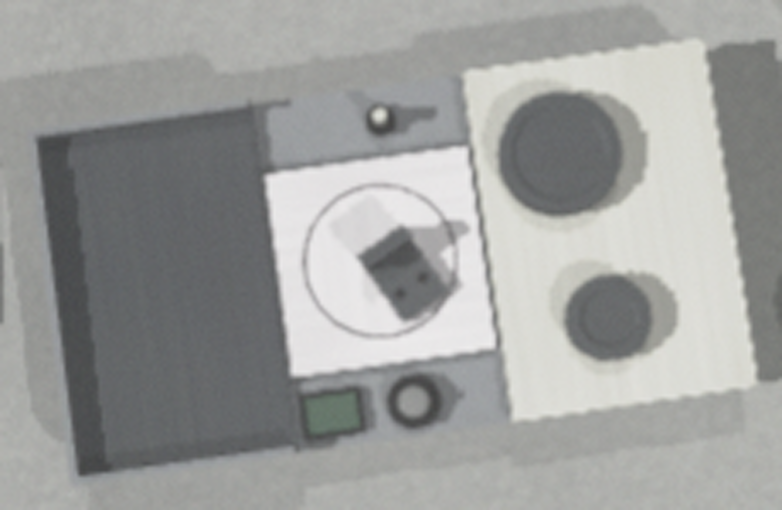

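View pics/scene0_z.png

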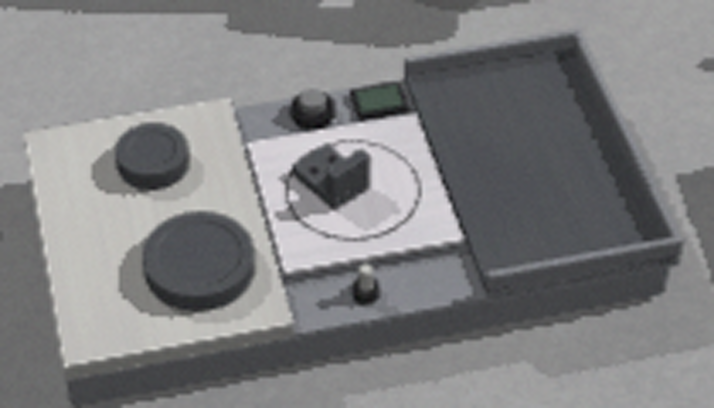

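Scene view agrees: the leg of the bracket is on its tray-and-far side, and the foot points toward the deck and robot. Next I'll get refined measurements and the fingertip depth.

```bash
python3 - <<'E'
from h import *
for t in('top0','scene0'):
    z=load(t);im=z['im'];g=cv2.cvtColor(im,cv2.COLOR_RGB2GRAY)
    if t=='top0': x0,y0,x1,y1=185,175,415,325
    else: x0,y0,x1,y1=230,180,440,300
    # pan: bright white blob, hull fitted by approxPoly
    b=((g>200)).astype(np.uint8)[y0:y1,x0:x1]
    if t=='scene0': b=((g>185)).astype(np.uint8)[y0:y1,x0:x1]
    n,l,s,c=cv2.connectedComponentsWithStats(b)
    for i in range(1,n):
        if s[i,4]>400:
            cs,_=cv2.findContours((l==i).astype(np.uint8),cv2.RETR_EXTERNAL,cv2.CHAIN_APPROX_NONE)
            p=cv2.convexHull(cs[0]).reshape(-1,2)+[x0,y0]
            w=ray(z,p,0.058)[:,:2]
            r=cv2.minAreaRect(w.astype(np.float32)); print(t,'rect',np.round(r[0],4),np.round(r[1],4),round(r[2],2),s[i,4])
    m=(g<112).astype(np.uint8)[y0:y1,x0:x1]
    n,l,s,c=cv2.connectedComponentsWithStats(m)
    for i in range(1,n):
        if s[i,4]>30:
            cs,_=cv2.findContours((l==i).astype(np.uint8),cv2.RETR_EXTERNAL,cv2.CHAIN_APPROX_NONE)
            w=ray(z,cs[0].reshape(-1,2)+[x0,y0],0.078)[:,:2].astype(np.float32)
            (cc,rr)=cv2.minEnclosingCircle(w)
            px=c[i]+[x0,y0]; d=z['d'][int(px[1]),int(px[0])]
            T=z['T'];K=z['K'];q=cv2.undistortPoints(px.reshape(1,1,2),K.astype(float),z['D'].astype(float)).ravel()
            P=T[:3,:3].T@(np.r_[q,1]*d-T[:3,3])
            print(t,px.round(1),s[i,4],'circ',np.round(cc,4),round(rr,4),'depthpt',P.round(4))
z=load('wrist0')
for u,v in[(210,318),(212,325),(440,318),(437,325),(190,350),(455,350),(180,375)]:
    d=z['d'][v,u]; q=cv2.undistortPoints(np.array([[[u,v]]],float),z['K'].astype(float),z['D'].astype(float)).ravel()
    print(u,v,d,(z['T'][:3,:3].T@(np.r_[q,1]*d-z['T'][:3,3])).round(4))
E
```

```text
top0 rect [ 0.5832 -0.134 ] [0.2593 0.1782] 7.77 4879
top0 rect [0.5596 0.0332] [0.1499 0.1486] 7.73 2754
top0 [349.4 220. ] 967 circ [ 0.635  -0.0969] 0.0442 depthpt [ 0.6345 -0.0978  0.0767]
top0 [235.2 261.4] 6754 circ [0.5416 0.1635] 0.1586 depthpt [0.5359 0.1864 0.051 ]
top0 [297.6 211. ] 42 circ [0.6591 0.0308] 0.0118 depthpt [0.6607 0.0302 0.0568]
top0 [303.  254.8] 296 circ [0.5487 0.0169] 0.0297 depthpt [0.5499 0.0172 0.068 ]
top0 [363.7 268.1] 431 circ [ 0.5152 -0.1309] 0.0297 depthpt [ 0.5155 -0.1311  0.0766]
top0 [307.2 292.3] 150 circ [0.4572 0.008 ] 0.0203 depthpt [0.4578 0.0074 0.0695]
scene0 rect [ 0.5808 -0.135 ] [0.2584 0.1791] 7.53 2532
scene0 rect [0.5602 0.0332] [0.148 0.148] 7.66 1344
scene0 [318.4 184.5] 1049 circ [ 0.3391 -0.0255] 0.2377 depthpt [ 0.272   0.0153 -0.004 ]
scene0 [350.8 248.6] 7387 circ [ 0.5915 -0.0015] 0.3062 depthpt [0.6104 0.0768 0.0528]
scene0 [319.7 213.5] 143 circ [ 4.826e-01 -2.000e-04] 0.0288 depthpt [0.4657 0.003  0.0549]
scene0 [274.2 225.9] 353 circ [ 0.5247 -0.1336] 0.0396 depthpt [ 0.5245 -0.1317  0.0775]
scene0 [327.5 231.3] 288 circ [0.5604 0.0138] 0.038 depthpt [0.5807 0.0146 0.0984]
scene0 [435.8 241.3] 188 circ [0.646  0.3135] 0.059 depthpt [ 0.5608  0.3369 -0.0008]
scene0 [287.8 256.8] 790 circ [ 0.6432 -0.1036] 0.0533 depthpt [ 0.6431 -0.0989  0.0766]
scene0 [330.  263.6] 179 circ [0.6762 0.0021] 0.0411 depthpt [0.6514 0.0144 0.0443]
210 318 0.14046057 [0.141  0.615  0.2475]
212 325 0.14318657 [0.1447 0.614  0.2459]
440 318 0.13973881 [0.1612 0.6979 0.2481]
437 325 0.14277335 [0.1651 0.6968 0.2462]
190 350 0.1197312 [0.1407 0.6148 0.2692]
455 350 0.12311774 [0.1631 0.6974 0.2662]
180 375 0.11031257 [0.1424 0.6146 0.2797]
```

```bash
python3 - <<'E'
from h import *
z=load('wrist0');d=z['d'];H,W=d.shape
vv,uu=np.mgrid[300:480,100:550]
uv=np.stack([uu,vv],-1).reshape(-1,1,2).astype(float)
q=cv2.undistortPoints(uv,z['K'].astype(float),z['D'].astype(float)).reshape(-1,2)
D=d[300:,100:550].ravel(); P=(np.c_[q,np.ones(len(q))]*D[:,None]-z['T'][:3,3])@z['T'][:3,:3]
ok=(D>0)&(P[:,2]>0.15)
from scipy.spatial.transform import Rotation as R
s=ctrl.get_state(); t=(P[ok]-s['eef_pos'])@R.from_quat(s['tcp_rot']).as_matrix()
print(len(t))
f=t[t[:,2]>-0.045]
for sgn in(1,-1):
    g=f[f[:,1]*sgn>0]; print(np.percentile(g[:,2],[90,99,100]).round(4), 'y',np.percentile(g[:,1],[0,5,50,95,100]).round(4),'x',np.percentile(g[:,0],[0,5,50,95,100]).round(4))
    k=g[g[:,2]>np.percentile(g[:,2],97)]; print(k.mean(0).round(4))
crop=cv2.resize(z['im'][300:,100:550,::-1],None,fx=1.7,fy=1.7); cv2.imwrite('pics/wz.png',crop)
E
```

```text
35635
[-0.0256 -0.0215 -0.0201] y [0.0408 0.0411 0.0417 0.0535 0.0555] x [-0.0115 -0.0087  0.0068  0.0114  0.0123]
[ 0.0006  0.0415 -0.0218]
[-0.0255 -0.0214 -0.0197] y [-0.0579 -0.0559 -0.0442 -0.0436 -0.0432] x [-0.0113 -0.0088  0.0069  0.0115  0.0121]
[-0.0007 -0.0439 -0.0215]
```

View pics/wz.png

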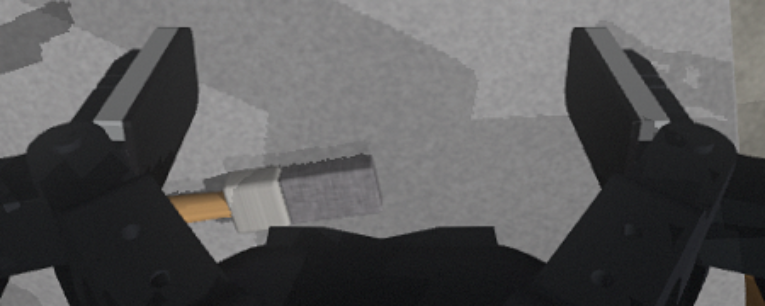

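```bash
python3 - <<'E'
from h import *
z=load('wrist0');d=z['d']
for u,v in[(300,100),(100,60),(400,250),(250,350),(325,380),(215,340),(213,360),(213,370),(205,390),(195,410),(185,400)]:
    D=d[v,u]; q=cv2.undistortPoints(np.array([[[u,v]]],float),z['K'].astype(float),z['D'].astype(float)).ravel()
    print(u,v,D,(z['T'][:3,:3].T@(np.r_[q,1]*D-z['T'][:3,3])).round(4), z['im'][v,u])
C=-z['T'][:3,:3].T@z['T'][:3,3]; print('cam',C, z['T'][2,:3])
E
```

```text
300 100 0.34818482 [5.830e-02 6.561e-01 2.000e-04] [142 141 143]
100 60 0.3356288 [-0.0233  0.4867  0.0011] [146 145 145]
400 250 0.39307365 [2.245e-01 7.188e-01 1.000e-04] [159 159 161]
250 350 0.43042687 [ 3.020e-01  5.317e-01 -3.000e-04] [131 128 130]
325 380 0.44240648 [3.617e-01 6.049e-01 1.000e-04] [131 131 131]
215 340 0.14723594 [0.1522 0.6121 0.2441] [92 92 93]
213 360 0.14620435 [0.1587 0.6098 0.2474] [41 41 41]
213 370 0.43961674 [ 0.3183  0.4807 -0.0008] [130 127 130]
205 390 0.4470332 [3.424e-01 4.621e-01 4.000e-04] [160 159 160]
195 410 0.45634708 [3.680e-01 4.394e-01 4.000e-04] [91 89 91]
185 400 0.11568213 [0.1529 0.6113 0.2775] [32 30 33]
cam [0.08466248 0.67277155 0.3729449 ] [ 0.29770636 -0.07455898 -0.9517415 ]
```

```bash
cat >> h.py <<'E'
from scipy.spatial.transform import Rotation as R
YAW=np.deg2rad(7.7); B=np.array([0.5598,0.0332]); EX=np.array([np.cos(YAW),np.sin(YAW)]); EY=np.array([-EX[1],EX[0]])
def b2w(x,y): return B+x*EX+y*EY
def w2b(p): d=np.array(p)[:2]-B; return np.array([d@EX,d@EY])
def inc(x,y,z,ang_deg):
    """balance-frame TCP target, tool-y direction angle in world deg -> increment (rotvec, cm)"""
    s=ctrl.get_state(); R0=R.from_quat(s['tcp_rot']).as_matrix()
    a=np.deg2rad(ang_deg); ty=np.array([np.cos(a),np.sin(a),0]); tz=np.array([0,0,-1.]); tx=np.cross(ty,tz)
    R1=np.c_[tx,ty,tz]; rv=R.from_matrix(R0.T@R1).as_rotvec()
    p=np.r_[b2w(x,y),z]; print('t',round(s['time'],2),'F',s['contact_force'].round(2),'tcp_b',w2b(s['eef_pos']).round(4),round(s['eef_pos'][2],4),'op',round(s['opening'],3))
    print('target',p.round(4),'inc',rv.round(3),((p-s['eef_pos'])@R0*100).round(2))
E
python3 - <<'E'
from h import *
z=load('top0')
pts=np.array([(360,255),(405,225),(458,285),(405,322)])/3.4+[185,175]
for h in(.07,.098): print([w2b(p).round(4).tolist() for p in ray(z,pts,h)])
inc(-.0137,-.085,.18,7.7)
E
```

```text
[[0.0039, 0.0132], [0.0209, -0.022], [-0.0277, -0.0538], [-0.0487, -0.0122]]
[[0.0015, 0.0123], [0.0181, -0.0221], [-0.0293, -0.0533], [-0.0499, -0.0126]]
t 0.15 F [-0.02 -0.35  0.48] tcp_b [-0.3115  0.6695] 0.2229 op 1.0
target [ 0.5576 -0.0529  0.18  ] inc [-2.000e-03  1.000e-03  1.195e+00] [-55.42 -59.22   4.39]
```

Emit:
{"fn": "servo_tool", "kwargs": {
  "increments": "0 0 1.195 -55.4 -59.2 2 3;0 0 1.195 -55.4 -59.2 2 3;0 0 1.195 -55.4 -59.2 2 3;0 0 1.195 -55.4 -59.2 2 3;0 0 1.195 -55.4 -59.2 2 3;0 0 1.195 -55.4 -59.2 2 3;0 0 1.195 -55.4 -59.2 2 3;0 0 1.195 -55.4 -59.2 2 3;0 0 1.195 -55.4 -59.2 2 3;0 0 1.195 -55.4 -59.2 2 3"
}}

```text
time: 0.98
eef_pos: [0.3654, 0.29, 0.2136]
tcp_rot: [0.66, 0.751, 0.0, 0.0]
contact_force: [0.5, 0.2, 0.5]
opening: 0.354
```

```bash
python3 - <<'E'
from h import *
inc(-.0143,-.085,.18,7.7)
E
```

```text
t 0.98 F [0.5  0.17 0.55] tcp_b [-0.1583  0.2806] 0.2136 op 0.354
target [ 0.557  -0.0529  0.18  ] inc [ 0.    -0.    -0.005] [-36.48  14.59   3.36]
```

Emit:
{"fn": "servo_tool", "kwargs": {
  "increments": "0 0 0 -36.5 14.6 2 3;0 0 0 -36.5 14.6 2 3;0 0 0 -36.5 14.6 2 3;0 0 0 -36.5 14.6 2 3;0 0 0 -36.5 14.6 2 3;0 0 0 -36.5 14.6 3 3;0 0 0 -36.5 14.6 3 3;0 0 0 -36.5 14.6 3.4 3;0 0 0 -36.5 14.6 3.4 3;0 0 0 -36.5 14.6 3.4 3"
}}

```text
time: 1.82
eef_pos: [0.5597, -0.0544, 0.1788]
tcp_rot: [0.659, 0.752, -0.0, 0.0]
contact_force: [-0.0, 0.8, -0.9]
opening: 0.351
```

```bash
cat >> h.py <<'E'
def tips(tag):
    z=load(tag);d=z['d'];s=ctrl.get_state()
    vv,uu=np.mgrid[0:480,0:640]
    uv=np.stack([uu,vv],-1).reshape(-1,1,2).astype(float)
    q=cv2.undistortPoints(uv,z['K'].astype(float),z['D'].astype(float)).reshape(-1,2)
    D=d.ravel(); P=(np.c_[q,np.ones(len(q))]*D[:,None]-z['T'][:3,3])@z['T'][:3,:3]
    t=(P-s['eef_pos'])@R.from_quat(s['tcp_rot']).as_matrix()
    t=t[(D>0)&(abs(t[:,0])<0.03)&(abs(t[:,1])<0.075)&(t[:,2]<0.04)&(t[:,2]>-.045)]
    for sg in(1,-1):
        g=t[t[:,1]*sg>0]; print('tip zmax pct',np.percentile(g[:,2],[90,97,99.5]).round(4),'y',np.percentile(g[:,1],[2,98]).round(4),'x',np.percentile(g[:,0],[2,98]).round(4))
E
python3 - <<'E'
from h import *
inc(-.0143,-.085,.10,7.7)
grab('wrist','w1'); grab('scene','s1'); tips('w1')
E
```

```text
t 1.82 F [-0.03  0.78 -0.89] tcp_b [-0.0118 -0.0868] 0.1788 op 0.351
target [ 0.557  -0.0529  0.1   ] inc [-0.     0.001 -0.004] [ 0.19 -0.25  7.88]
tip zmax pct [-0.0165 -0.0127 -0.0089] y [0.0145 0.0279] x [-0.0114  0.0095]
tip zmax pct [-0.0165 -0.0127 -0.0092] y [-0.0284 -0.0151] x [-0.0114  0.0096]
```

View pics/w1.png

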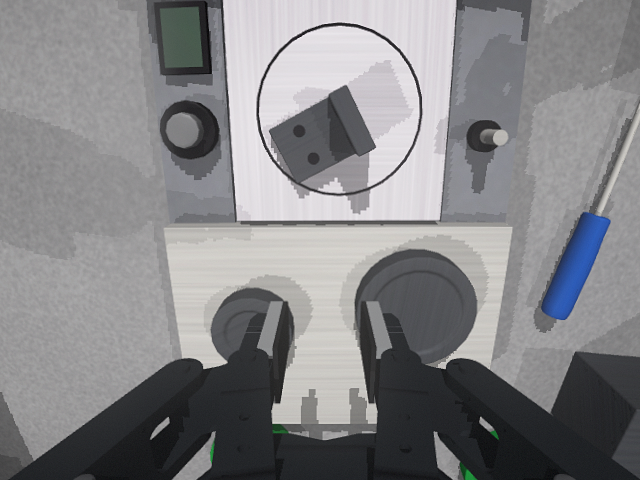

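View pics/s1.png

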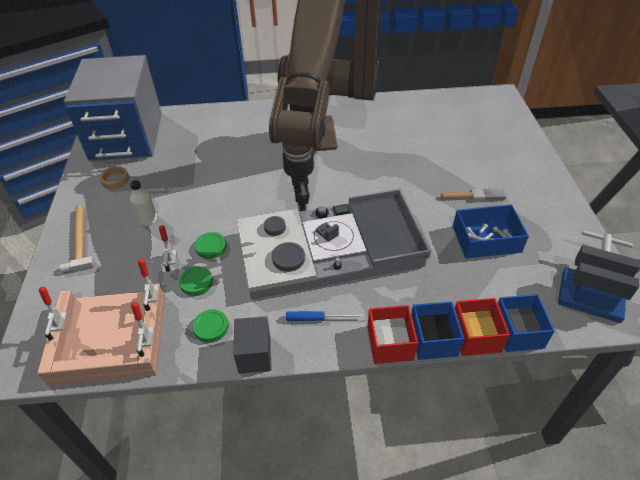

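The wrist view shows the gap between the weights, with the pan, ring and bracket (corner at (295,185)) ahead. The fingertips look about 9 mm behind the TCP, so I'll go lower and check the gap to the deck.

Emit:
{"fn": "servo_tool", "kwargs": {
  "increments": "0 0 0 0.6 -0.25 3 3;0 0 0 0.6 -0.25 6 3;0 0 0 0.6 -0.25 9 3;0 0 0 0.6 -0.25 9.8 3;0 0 0 0.6 -0.25 9.8 3"
}}

```text
time: 2.33
eef_pos: [0.5524, -0.0431, 0.0788]
tcp_rot: [0.658, 0.753, -0.001, -0.003]
contact_force: [0.1, 0.1, 0.3]
opening: 0.353
```

```bash
python3 - <<'E'
from h import *
inc(-.0143,-.09,.070,7.7)
grab('wrist','w2'); tips('w2')
z=load('w2')
for u,v in[(330,330),(330,300),(330,270),(320,100),(280,310),(285,340),(278,305)]:
    D=z['d'][v,u]; q=cv2.undistortPoints(np.array([[[u,v]]],float),z['K'].astype(float),z['D'].astype(float)).ravel()
    print(u,v,D,(z['T'][:3,:3].T@(np.r_[q,1]*D-z['T'][:3,3])).round(4), z['im'][v,u])
E
```

```text
t 2.33 F [0.14 0.12 0.27] tcp_b [-0.0175 -0.0746] 0.0788 op 0.353
target [ 0.5577 -0.0579  0.07  ] inc [-0.007 -0.003  0.001] [-1.54  0.33  0.87]
tip zmax pct [0.0242 0.0281 0.032 ] y [0.0018 0.0736] x [-0.0278  0.0288]
tip zmax pct [0.0293 0.0354 0.0362] y [-0.0735 -0.0016] x [-0.0279  0.0287]
330 330 0.19149995 [ 0.5575 -0.0639  0.0595] [210 209 202]
330 300 0.18904953 [ 0.5554 -0.0485  0.0571] [159 157 153]
330 270 0.18434829 [ 0.5532 -0.0327  0.057 ] [176 171 176]
320 100 0.15987723 [0.5383 0.0435 0.058 ] [209 204 210]
280 310 0.14505729 [ 0.5339 -0.0356  0.0984] [131 132 134]
285 340 0.14458695 [ 0.5373 -0.046   0.1023] [50 50 49]
278 305 0.14840056 [ 0.5327 -0.0355  0.0948] [147 147 149]
```

View pics/w2.png

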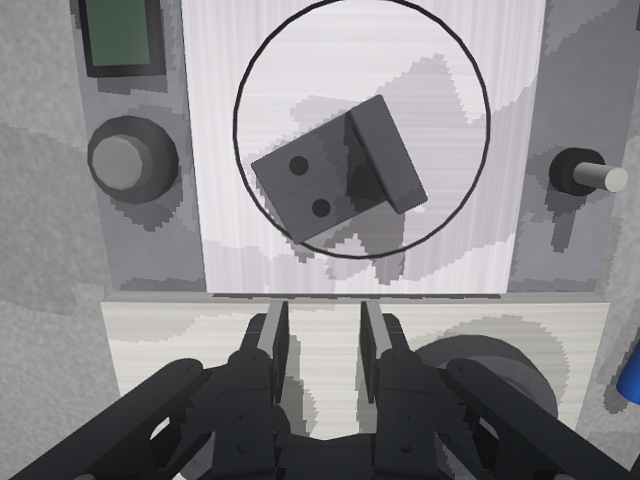

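Emit:
{"fn": "servo_tool", "kwargs": {
  "increments": "-0.007 -0.003 0 -1.5 0.3 0 3;-0.007 -0.003 0 -1.5 0.3 0.6 3;-0.007 -0.003 0 -1.5 0.3 1.2 3;-0.007 -0.003 0 -1.5 0.3 1.2 3;-0.007 -0.003 0 -1.5 0.3 1.2 3"
}}

```text
time: 2.8
eef_pos: [0.5601, -0.0592, 0.0697]
tcp_rot: [0.658, 0.753, 0.002, 0.003]
contact_force: [0.1, 0.6, 0.0]
opening: 0.353
```

```bash
python3 - <<'E'
from h import *
inc(-.0143,-.09,.065,7.7)
grab('wrist','w3')
z=load('w3')
for u,v in[(330,330),(330,360),(285,305),(280,307),(284,330),(286,345),(287,360),(278,305)]:
    D=z['d'][v,u]; q=cv2.undistortPoints(np.array([[[u,v]]],float),z['K'].astype(float),z['D'].astype(float)).ravel()
    print(u,v,D,(z['T'][:3,:3].T@(np.r_[q,1]*D-z['T'][:3,3])).round(4), z['im'][v,u])
E
```

```text
t 2.8 F [0.15 0.58 0.04] tcp_b [-0.0121 -0.0916] 0.0697 op 0.353
target [ 0.5577 -0.0579  0.065 ] inc [ 0.007  0.003 -0.001] [ 0.17 -0.23  0.47]
330 330 0.18084162 [ 0.5645 -0.0747  0.06  ] [216 211 208]
330 360 0.18586075 [ 0.5668 -0.0913  0.0601] [219 216 214]
285 305 0.14841224 [ 0.5429 -0.0512  0.0855] [60 59 58]
280 307 0.14731826 [ 0.5411 -0.0517  0.0867] [152 153 155]
284 330 0.1409843 [ 0.5439 -0.0566  0.0951] [53 53 52]
286 345 0.14923948 [ 0.5452 -0.0665  0.0896] [49 48 48]
287 360 0.18486705 [ 0.5458 -0.0935  0.0608] [139 138 134]
278 305 0.14742245 [ 0.5402 -0.0511  0.0863] [149 149 151]
```

View pics/w3.png

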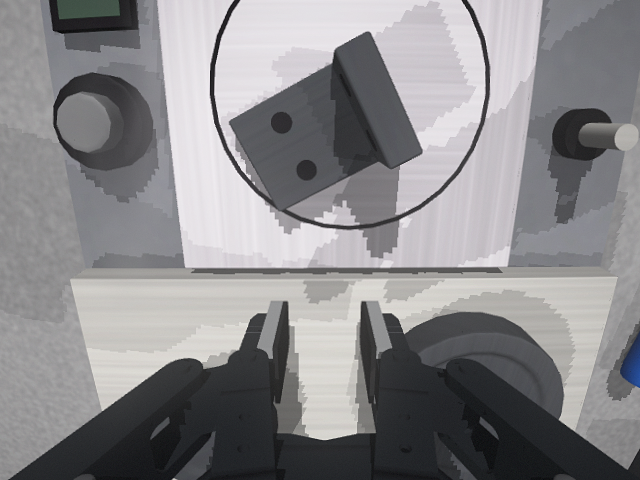

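Emit:
{"fn": "servo_tool", "kwargs": {
  "increments": "0.007 0.003 0 0 -0.2 0.3 3;0.007 0.003 0 0 -0.2 0.6 3;0.007 0.003 0 0 -0.2 0.9 3;0.007 0.003 0 0 -0.2 1.0 3;0.007 0.003 0 0 -0.2 1.0 3"
}}

```text
time: 3.27
eef_pos: [0.5579, -0.0593, 0.0591]
tcp_rot: [0.658, 0.753, -0.0, -0.001]
contact_force: [0.9, -0.8, -0.6]
opening: 0.348
```

```bash
python3 - <<'E'
from h import *
inc(-.0143,-.09,.045,7.7)
grab('wrist','w4')
inc(-.0143,-.09,.045,7.7)
z=load('w4')
for u,v in[(330,330),(285,305),(280,307),(278,305)]:
    D=z['d'][v,u]; q=cv2.undistortPoints(np.array([[[u,v]]],float),z['K'].astype(float),z['D'].astype(float)).ravel()
    print(u,v,D,(z['T'][:3,:3].T@(np.r_[q,1]*D-z['T'][:3,3])).round(4), z['im'][v,u])
E
```

```text
t 3.27 F [ 0.9  -0.82 -0.65] tcp_b [-0.0142 -0.0914] 0.0591 op 0.348
target [ 0.5577 -0.0579  0.045 ] inc [-0.001 -0.    -0.   ] [ 0.14 -0.    1.41]
t 3.32 F [ 1.11 -0.31 -0.11] tcp_b [-0.014  -0.0915] 0.0594 op 0.353
target [ 0.5577 -0.0579  0.045 ] inc [-0.001 -0.    -0.   ] [ 0.15 -0.02  1.44]
330 330 0.16885704 [ 0.5612 -0.0686  0.0599] [202 198 195]
285 305 0.14847474 [ 0.5408 -0.0513  0.075 ] [60 60 61]
280 307 0.14683136 [ 0.5391 -0.0515  0.0767] [153 153 155]
278 305 0.14847316 [ 0.5381 -0.0517  0.075 ] [150 150 152]
```

View pics/w4.png

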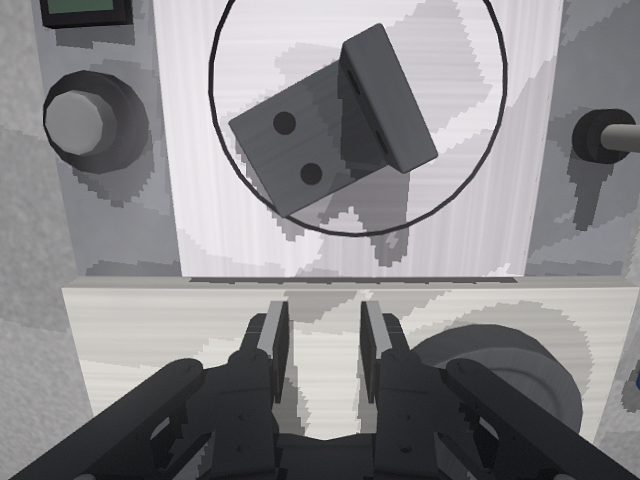

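Emit:
{"fn": "servo_tool", "kwargs": {
  "increments": "0 0 0 0 0 0.4 3;0 0 0 0 0 0.8 3;0 0 0 0 0 1.1 3;0 0 0 0 0 1.1 3"
}}

```text
time: 3.65
eef_pos: [0.5589, -0.0596, 0.0522]
tcp_rot: [0.658, 0.753, -0.001, -0.001]
contact_force: [-9.0, 2.8, 18.0]
opening: 0.352
```

```bash
python3 - <<'E'
from h import *
grab('wrist','w5')
inc(-.0143,.10,.0475,7.7)
z=load('w5')
for u,v in[(330,330),(285,305),(280,307),(278,305)]:
    D=z['d'][v,u]; q=cv2.undistortPoints(np.array([[[u,v]]],float),z['K'].astype(float),z['D'].astype(float)).ravel()
    print(u,v,D,(z['T'][:3,:3].T@(np.r_[q,1]*D-z['T'][:3,3])).round(4), z['im'][v,u])
E
```

```text
t 3.7 F [-8.25  2.24 17.74] tcp_b [-0.0133 -0.0918] 0.0522 op 0.352
target [0.5322 0.1304 0.0475] inc [-0.001 -0.     0.   ] [19.18 -0.09  0.48]
330 330 0.16092001 [ 0.5615 -0.0648  0.06  ] [207 203 200]
285 305 0.14845482 [ 0.5418 -0.0516  0.0681] [61 60 60]
280 307 0.14614421 [ 0.5401 -0.0515  0.0704] [152 153 154]
278 305 0.14837828 [ 0.5391 -0.0519  0.0682] [150 151 151]
```

View pics/w5.png

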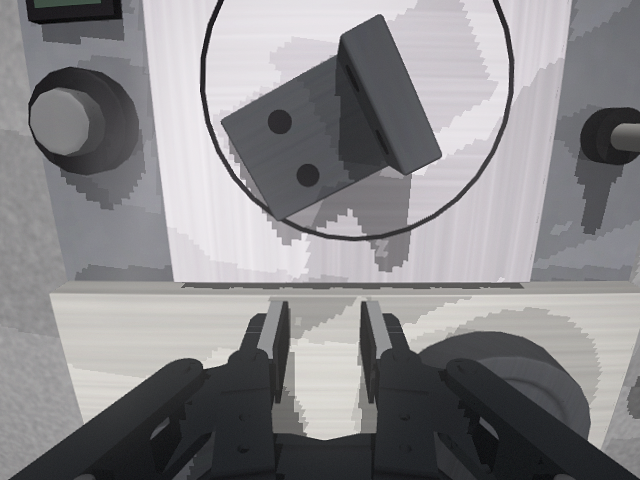

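Contact of 18 N came with a −x component, so it may be a knuckle on the large weight's edge rather than the deck. I'll lift, shift sideways away from the weights and test again.

Emit:
{"fn": "servo_tool", "kwargs": {
  "increments": "0 0 0 0 0 -0.8 3;0 0 0 0.3 -1.2 -0.8 3;0 0 0 0.3 -2.2 -0.8 3;0 0 0 0.3 -2.2 -0.6 3;0 0 0 0.3 -2.2 -0.4 3;0 0 0 0.3 -2.2 -0.3 3;0 0 0 0.3 -2.2 -0.2 3;0 0 0 0.3 -2.2 -0.2 3"
}}

```text
time: 4.37
eef_pos: [0.5355, -0.0594, 0.0522]
tcp_rot: [0.658, 0.753, -0.001, -0.002]
contact_force: [-8.5, 1.5, 13.9]
opening: 0.35
```

```bash
python3 - <<'E'
from h import *
grab('wrist','w6'); grab('top','t6')
inc(-.0143,.10,.0475,7.7)
E
```

```text
t 4.47 F [-8.67  1.82 14.03] tcp_b [-0.0364 -0.0885] 0.0523 op 0.353
target [0.5322 0.1304 0.0475] inc [-0.004 -0.001  0.   ] [18.85  2.22  0.49]
```

View pics/w6.png

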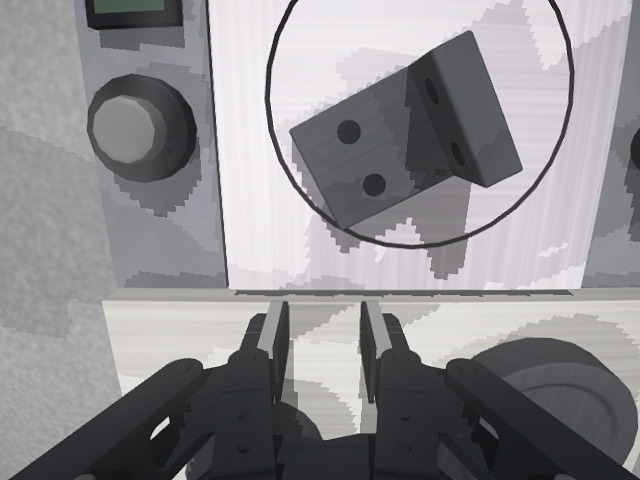

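```bash
python3 - <<'E'
from h import *
z=load('w6');d=z['d'];s=ctrl.get_state()
vv,uu=np.mgrid[280:480,180:470]
uv=np.stack([uu,vv],-1).reshape(-1,1,2).astype(float)
q=cv2.undistortPoints(uv,z['K'].astype(float),z['D'].astype(float)).reshape(-1,2)
D=d[280:,180:470].ravel(); P=(np.c_[q,np.ones(len(q))]*D[:,None]-z['T'][:3,3])@z['T'][:3,:3]
t=(P-s['eef_pos'])@R.from_quat(s['tcp_rot']).as_matrix()
Z=(P[:,2]*1000).reshape(200,290)
np.set_printoptions(linewidth=250)
print('cols',list(range(225,300,5)))
for v in range(296,440,8): print(v,Z[v-280,45:120:5].round(0).astype(int))
print(z['K'])
im=z['im'][280:480,180:470,::-1]; cv2.imwrite('pics/w6z.png',cv2.resize(im,None,fx=2.7,fy=2.7))
E
```

```text
cols [225, 230, 235, 240, 245, 250, 255, 260, 265, 270, 275, 280, 285, 290, 295]
296 [54 55 54 53 54 55 55 54 54 54 56 54 55 54 54]
304 [60 61 60 61 60 60 61 59 59 67 67 68 67 60 59]
312 [60 60 60 60 60 61 60 59 60 74 74 74 73 59 60]
320 [61 60 60 60 60 73 72 73 79 81 80 80 74 61 60]
328 [60 60 60 60 60 78 79 79 85 86 86 85 74 60 61]
336 [61 60 60 60 86 84 84 91 91 90 91 89 75 60 60]
344 [60 60 60 60 90 88 89 96 95 96 96 90 77 59 60]
352 [ 60  60 101 102 104 105 104 102 103  98  97  91  77  61  60]
360 [ 60 107 107 107 108 107 106 106 106  99  97  92  78  61  60]
368 [104 110 111 109 110 110 111 111 110 103  97  93  79  60  60]
376 [107 113 114 114 114 113 114 115 113 105  98  93  61  61  60]
384 [117 117 116 116 117 117 118 117 117 104  98  95  60  60  61]
392 [126 126 127 127 127 126 127 126 126 105  98  95  60  60  60]
400 [129 129 129 129 129 130 130 130 129 129  97  96  59  60  60]
408 [132 133 131 132 133 133 132 131 132 133  66  65  65  63  61]
416 [135 135 135 134 134 134 135 135 134 135  70  71  69  67  66]
424 [137 137 138 137 137 137 137 137 136 137  75  74  73  73  71]
432 [139 139 139 140 139 139 140 140 139 139  79  79  77  76  75]
[[380.72924731   0.         324.05173634]
 [  0.         380.72924731 245.9867168 ]
 [  0.           0.           1.        ]]
```

View pics/w6z.png

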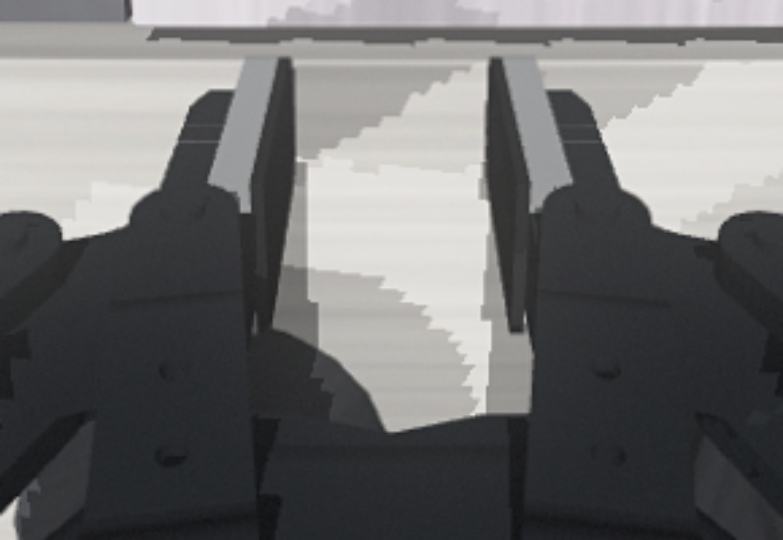

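Emit:
{"fn": "servo_tool", "kwargs": {
  "increments": "0 0 0 0 0 -0.8 3;0 0 0 0 1.2 -0.8 3;0 0 0 0 2.2 -0.6 3;0 0 0 0.3 2.2 -0.45 3;0 0 0 1.0 2.2 -0.45 3;0 0 0 1.7 2.2 -0.45 3;0 0 0 2.4 2.2 -0.4 3;0 0 0 3.1 2.2 -0.35 3;0 0 0 3.8 2.2 -0.35 3;0 0 0 3.8 2.2 -0.35 3"
}}

```text
time: 5.3
eef_pos: [0.5522, -0.0173, 0.054]
tcp_rot: [0.658, 0.753, -0.0, -0.0]
contact_force: [0.1, -0.3, -0.6]
opening: 0.349
```

```bash
python3 - <<'E'
from h import *
grab('wrist','w7')
inc(-.0143,.06,.0535,7.7)
E
```

```text
t 5.35 F [-0.29  0.55 -0.75] tcp_b [-0.014  -0.0496] 0.0542 op 0.351
target [0.5376 0.0907 0.0535] inc [-0.    -0.     0.001] [10.96 -0.02  0.07]
```

View pics/w7.png

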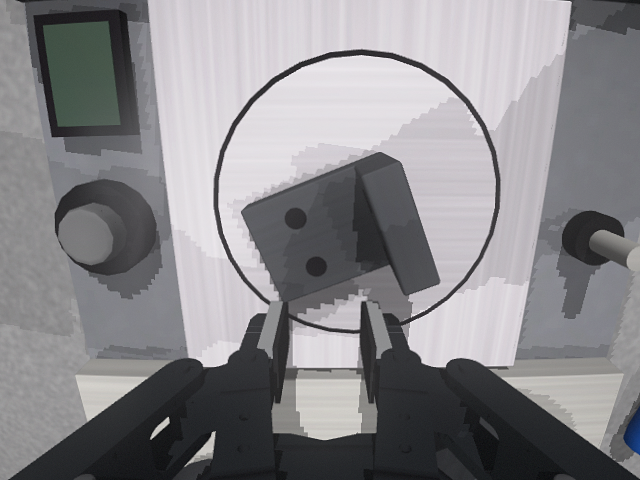

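The left fingertip is at the bracket's corner (285,300) and the bracket is turning as expected. I'll carry on pushing.

Emit:
{"fn": "servo_tool", "kwargs": {
  "increments": "0 0 0 0.7 0 0.05 3;0 0 0 1.4 0 0.05 3;0 0 0 2.1 0 0.05 3;0 0 0 2.8 0 0.05 3;0 0 0 3.5 0 0.05 3;0 0 0 4.2 0 0.05 3;0 0 0 4.9 0 0.05 3;0 0 0 5.6 0 0.05 3;0 0 0 6.0 0 0.05 3;0 0 0 6.0 0 0.05 3"
}}

```text
time: 6.18
eef_pos: [0.5445, 0.0419, 0.0536]
tcp_rot: [0.658, 0.753, 0.0, -0.0]
contact_force: [0.0, -0.3, -1.0]
opening: 0.352
```

```bash
python3 - <<'E'
from h import *
grab('wrist','w8')
inc(-.0143,.10,.0535,7.7)
E
```

```text
t 6.23 F [-0.15 -1.05 -0.16] tcp_b [-0.014   0.0103] 0.0536 op 0.352
target [0.5322 0.1304 0.0535] inc [-0.001 -0.001  0.   ] [ 8.97 -0.03  0.01]
```

View pics/w8.png

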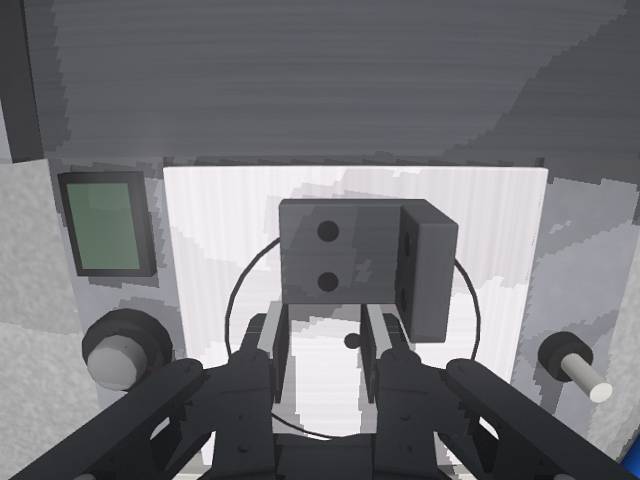

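Bracket is now flush against both fingers, with its front edge near (370,200) close to the pan edge. I'll keep pushing into the tray.

Emit:
{"fn": "servo_tool", "kwargs": {
  "increments": "0 0 0 0.7 0 0 3;0 0 0 1.4 0 0 3;0 0 0 2.1 0 0 3;0 0 0 2.8 0 0 3;0 0 0 3.5 0 0 3;0 0 0 4.2 0 0 3;0 0 0 4.9 0 0 3;0 0 0 5.6 0 0 3;0 0 0 6.4 0 0 3;0 0 0 7.2 0 0 3"
}}

```text
time: 7.07
eef_pos: [0.5353, 0.1127, 0.0539]
tcp_rot: [0.658, 0.753, 0.0, 0.0]
contact_force: [0.6, -2.1, 1.7]
opening: 0.355
```

```bash
python3 - <<'E'
from h import *
grab('wrist','w9')
inc(-.0143,.11,.0505,7.7)
E
```

```text
t 7.12 F [-0.56  0.79 -0.01] tcp_b [-0.014   0.0835] 0.0537 op 0.351
target [0.5309 0.1403 0.0505] inc [-0.    -0.001  0.   ] [ 2.65 -0.03  0.33]
```

View pics/w9.png

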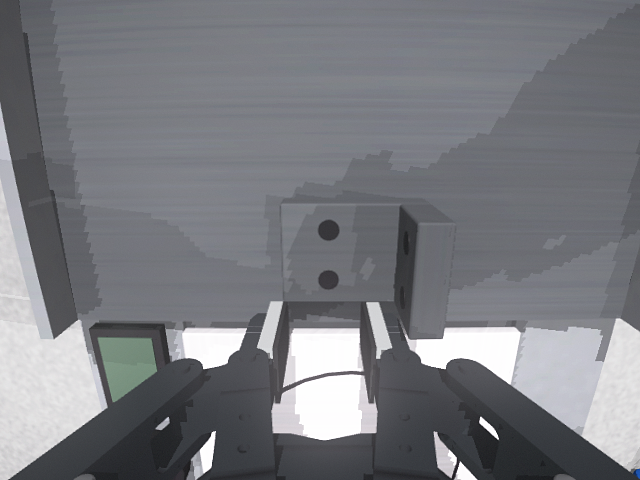

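Bracket is past the pan edge. I'll give it another push, a little lower, so it's well into the tray.

Emit:
{"fn": "servo_tool", "kwargs": {
  "increments": "0 0 0 0.8 0 0 3;0 0 0 1.6 0 0.1 3;0 0 0 2.4 0 0.2 3;0 0 0 3.0 0 0.2 3;0 0 0 3.0 0 0.2 3"
}}

```text
time: 7.53
eef_pos: [0.5306, 0.1433, 0.0514]
tcp_rot: [0.658, 0.753, 0.0, -0.001]
contact_force: [-0.2, -0.6, -0.3]
opening: 0.353
```

Emit:
{"fn": "servo_tool", "kwargs": {
  "increments": "0 0 0 -1.0 0 -0.5 3;0 0 0 -3.0 0 -3 2;0 0 0 -6 0 -5 1;0 0 0 -9 -3 -5 0;0 0 0 -12 -6 -5 0;0 0 0 -12 -9 -5 0;0 0 0 -12 -9 -5 0"
}}

```text
time: 8.12
eef_pos: [0.452, 0.0096, 0.0996]
tcp_rot: [0.66, 0.752, -0.002, -0.003]
contact_force: [0.3, 0.1, -1.8]
opening: -0.001
```

```bash
python3 - <<'E'
from h import *
grab('wrist','w10');z,_,_=grab('top','t10')
cv2.imwrite('pics/t10z.png',cv2.resize(z[175:325,185:415,::-1],None,fx=3.4,fy=3.4,interpolation=cv2.INTER_CUBIC))
inc(-.1043,-.012,.09,7.7)
E
```

```text
t 8.22 F [0.33 0.05 0.31] tcp_b [-0.1049 -0.0092] 0.1016 op 0.0
target [0.458  0.0073 0.09  ] inc [ 0.    -0.    -0.003] [-0.29  0.06  1.16]
```

View pics/w10.png

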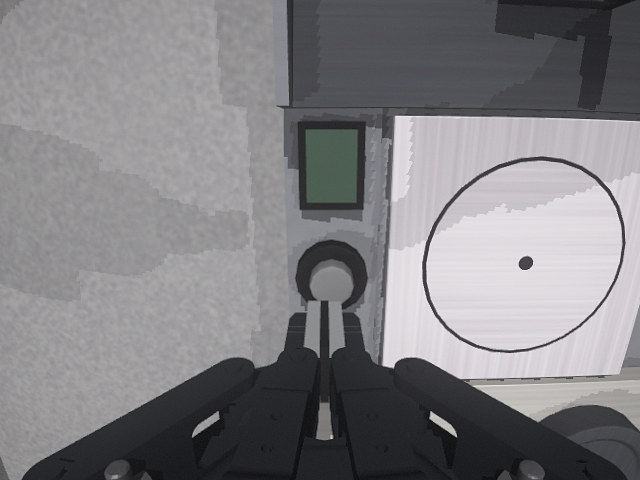

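View pics/t10z.png

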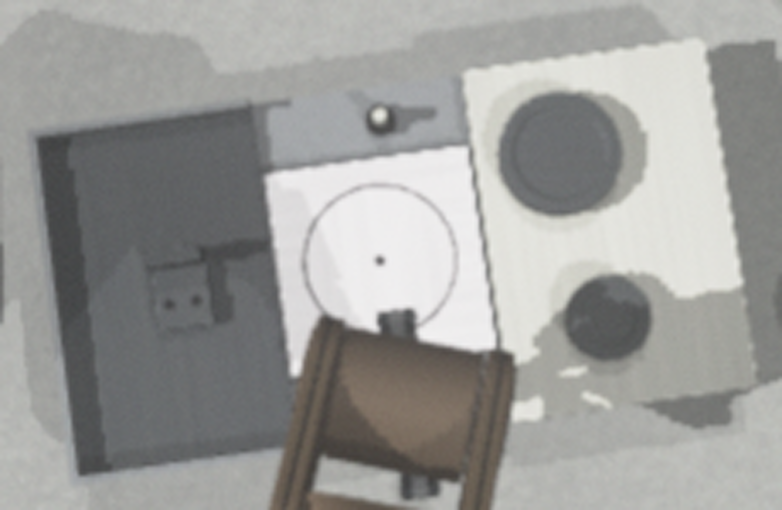

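Bracket is flat in the tray, the pan is empty (dot at (526,263)), and the weights haven't moved. Next I'll locate the key top, the grey disc at (332,281).

```bash
python3 - <<'E'
from h import *
z=load('w10');im=z['im']
def P(u,v):
    D=z['d'][v,u]; q=cv2.undistortPoints(np.array([[[u,v]]],float),z['K'].astype(float),z['D'].astype(float)).ravel()
    return z['T'][:3,:3].T@(np.r_[q,1]*D-z['T'][:3,3])
for u,v in[(332,270),(325,285),(345,285),(332,265),(303,265),(310,235),(332,215),(312,303),(318,305),(340,304)]: 
    p=P(u,v); print(u,v,p.round(4),w2b(p).round(4),im[v,u])
g=cv2.cvtColor(im,cv2.COLOR_RGB2GRAY)
m=((g>110)&(g<190)).astype(np.uint8)[255:302,300:365]
pts=np.argwhere(m); 
n,l,s,c=cv2.connectedComponentsWithStats(m); i=l[15,32]; print(s[i],c[i]+[300,255])
cs,_=cv2.findContours((l==i).astype(np.uint8),cv2.RETR_EXTERNAL,cv2.CHAIN_APPROX_NONE)
cc=cs[0].reshape(-1,2)+[300,255]; cc=cc[cc[:,1]<295]
w=ray(z,cc,P(332,270)[2])[:,:2]
A=np.c_[2*w,np.ones(len(w))]; x=np.linalg.lstsq(A,(w**2).sum(1),rcond=None)[0]; print('key',x[:2],w2b(x[:2]),np.sqrt(x[2]+x[:2]@x[:2]))
E
```

```text
332 270 [0.4544 0.0163 0.0681] [-0.1067 -0.0026] [137 136 139]
325 285 [0.452  0.0074 0.0678] [-0.1103 -0.0111] [130 129 131]
345 285 [0.4622 0.0089 0.068 ] [-0.0999 -0.011 ] [130 129 132]
332 265 [0.4541 0.0186 0.067 ] [-0.1067 -0.0003] [111 111 113]
303 265 [0.4393 0.0136 0.059 ] [-0.1221 -0.0032] [48 50 50]
310 235 [0.4409 0.0269 0.0458] [-0.1187  0.0096] [137 138 143]
332 215 [0.4516 0.0395 0.0447] [-0.1064  0.0208] [93 95 99]
312 303 [0.4455 0.0188 0.1135] [-0.1152  0.0011] [140 142 144]
318 305 [0.4479 0.0192 0.1154] [-0.1128  0.0012] [142 143 144]
340 304 [0.4565 0.0199 0.1136] [-0.1041  0.0007] [131 132 134]
[   9   10   44   37 1233] [331.06326034 284.28304947]
key [0.45510929 0.00783475] [-0.10714533 -0.01110942] 0.010671084715958725
```

Emit:
{"fn": "servo_tool", "kwargs": {
  "increments": "0 0 0 -0.25 -0.15 1.5 0;0 0 0 -0.25 -0.15 2.8 0;0 0 0 -0.25 -0.15 3.4 0;0 0 0 -0.25 -0.15 3.4 0;0 0 0 -0.25 -0.15 3.4 0"
}}

```text
time: 8.63
eef_pos: [0.4575, 0.0083, 0.0678]
tcp_rot: [0.658, 0.753, 0.0, -0.0]
contact_force: [-0.8, -0.2, -0.2]
opening: -0.0
```

Emit:
{"fn": "servo_tool", "kwargs": {
  "increments": "0 0 0 0 0 0.2 0;0 0 0 0 0 0.4 0;0 0 0 0 0 0.5 0;0 0 0 0 0 0.5 0"
}}

```text
time: 8.97
eef_pos: [0.457, 0.0082, 0.0628]
tcp_rot: [0.658, 0.753, 0.0, 0.0]
contact_force: [0.5, 0.3, 0.3]
opening: 0.005
```

```bash
python3 - <<'E'
from h import *
inc(-.1065,-.0115,.06,7.7)
E
```

```text
t 8.97 F [0.53 0.3  0.35] tcp_b [-0.1053 -0.011 ] 0.0628 op 0.005
target [0.4558 0.0075 0.06  ] inc [ 0.  0. -0.] [-0.05 -0.12  0.28]
```

Emit:
{"fn": "servo_tool", "kwargs": {
  "increments": "0 0 0 0 -0.1 0.2 0;0 0 0 0 -0.1 0.4 0;0 0 0 0 -0.1 0.6 0;0 0 0 0 -0.1 0.6 0"
}}

```text
time: 9.3
eef_pos: [0.4562, 0.0079, 0.0569]
tcp_rot: [0.658, 0.753, 0.0, 0.0]
contact_force: [0.1, 0.8, 4.0]
opening: 0.0
```

```bash
python3 - <<'E'
from h import *
inc(-.1065,-.0115,.06,7.7)
E
```

```text
t 9.3 F [0.1  0.81 4.02] tcp_b [-0.106  -0.0112] 0.0569 op 0.0
target [0.4558 0.0075 0.06  ] inc [ 0.001  0.    -0.   ] [-0.03 -0.05 -0.31]
```

Emit:
{"fn": "servo_tool", "kwargs": {
  "increments": "0 0 0 0 0 0.2 0;0 0 0 0 0 0.4 0;0 0 0 0 0 0.6 0;0 0 0 0 0 0.6 0"
}}

```text
time: 9.63
eef_pos: [0.4565, 0.0079, 0.0543]
tcp_rot: [0.658, 0.753, -0.001, -0.001]
contact_force: [-10.5, 1.1, 24.9]
opening: -0.0
```

```bash
python3 - <<'E'
from h import *
inc(-.1065,-.0115,.06,7.7)
grab('wrist','w11')
E
```

```text
t 9.63 F [-10.47   1.12  24.87] tcp_b [-0.1057 -0.0112] 0.0543 op -0.0
target [0.4558 0.0075 0.06  ] inc [-0.003 -0.001  0.   ] [-0.03 -0.08 -0.57]
```

View pics/w11.png

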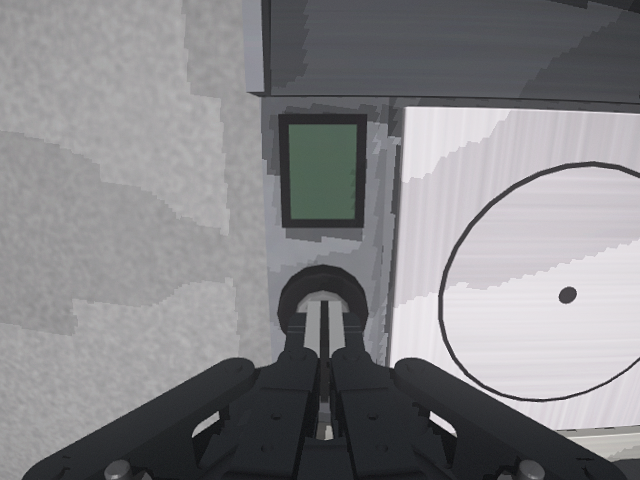

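```bash
python3 - <<'E'
from h import *
z=load('w11')
for u,v in[(322,296),(310,298),(338,297),(320,275),(322,285),(560,250)]:
    D=z['d'][v,u]; q=cv2.undistortPoints(np.array([[[u,v]]],float),z['K'].astype(float),z['D'].astype(float)).ravel()
    print(u,v,(z['T'][:3,:3].T@(np.r_[q,1]*D-z['T'][:3,3])).round(4),z['im'][v,u])
E
```

```text
322 296 [0.4537 0.0176 0.0616] [126 125 127]
310 298 [0.4489 0.0161 0.0617] [129 129 131]
338 297 [0.4604 0.0177 0.0608] [101 101 102]
320 275 [0.4518 0.0256 0.0586] [54 54 55]
322 285 [0.4533 0.021  0.0581] [42 43 43]
560 250 [0.5478 0.05   0.0603] [207 203 208]
```

Emit:
{"fn": "servo_tool", "kwargs": {
  "increments": "0 0 0 0 0 -0.6 0;0 0 0 0 0 -2 0;0 0 0 0 0 -4 0;0 0 0 0 0 -6 0;0 0 0 0 0 -6 2"
}}

```text
time: 10.1
eef_pos: [0.4584, 0.0075, 0.1142]
tcp_rot: [0.658, 0.753, 0.002, 0.003]
contact_force: [1.7, -1.1, 0.7]
opening: 0.127
```

```bash
python3 - <<'E'
from h import *
grab('wrist','w12'); 
z=load('w12');p=None
for u,v in[(328,285),(332,275)]:
    D=z['d'][v,u]; q=cv2.undistortPoints(np.array([[[u,v]]],float),z['K'].astype(float),z['D'].astype(float)).ravel()
    print(u,v,(z['T'][:3,:3].T@(np.r_[q,1]*D-z['T'][:3,3])).round(4),z['im'][v,u])
# large/small weight re-measure in t6 top
z=load('t6');g=cv2.cvtColor(z['im'],cv2.COLOR_RGB2GRAY)
z=load('t10');g=cv2.cvtColor(z['im'],cv2.COLOR_RGB2GRAY)
m=(g<112).astype(np.uint8);m[:,:325]=0;m[:195]=0;m[245:]=0;m[:,375:]=0
n,l,s,c=cv2.connectedComponentsWithStats(m)
for i in range(1,n):
    if s[i,4]>100:
        cs,_=cv2.findContours((l==i).astype(np.uint8),cv2.RETR_EXTERNAL,cv2.CHAIN_APPROX_NONE)
        w=ray(z,cs[0].reshape(-1,2),0.078)[:,:2].astype(np.float32);cc,r=cv2.minEnclosingCircle(w)
        print(c[i],cc,r,w2b(cc), w2b(ray(z,[c[i]],.078)[0]))
inc(0.085,-.205,.15,30)
E
```

```text
328 285 [ 0.4616 -0.0013  0.0669] [118 119 120]
332 275 [0.4629 0.0057 0.0685] [125 124 125]
[350.0408472  220.03933434] (0.6333437561988831, -0.10079586505889893) 0.04297415167093277 [ 0.05492703 -0.1426415 ] [ 0.0558898  -0.14118217]
t 10.15 F [-0.01 -0.19 -0.52] tcp_b [-0.1049 -0.0116] 0.1124 op 0.217
target [ 0.6715 -0.1586  0.15  ] inc [ 0.004  0.002 -0.39 ] [-19.34  19.01  -3.65]
```

Key top went from 68 mm to 61.6 mm at 25 N, which is full travel, and it's back at 68 mm now. Next I'll move behind the large weight.

```bash
python3 - <<'E'
from h import *
inc(0.085,-.215,.15,29.3)
E
```

```text
t 10.15 F [-0.01 -0.19 -0.52] tcp_b [-0.1049 -0.0116] 0.1124 op 0.217
target [ 0.6728 -0.1685  0.15  ] inc [ 0.004  0.002 -0.377] [-20.34  19.01  -3.65]
```

Emit:
{"fn": "servo_tool", "kwargs": {
  "increments": "0 0 0 -2 2 -3.6 6;0 0 -0.377 -20.3 19 -3.6 6;0 0 -0.377 -20.3 19 -3.6 6;0 0 -0.377 -20.3 19 -3.6 6;0 0 -0.377 -20.3 19 -3.6 6;0 0 -0.377 -20.3 19 -3.6 6;0 0 -0.377 -20.3 19 -3.6 6;0 0 -0.377 -20.3 19 -3.6 6;0 0 -0.377 -20.3 19 -3.6 6;0 0 -0.377 -20.3 19 -3.6 6"
}}

```text
time: 10.98
eef_pos: [0.6701, -0.1674, 0.144]
tcp_rot: [0.506, 0.863, -0.0, -0.002]
contact_force: [-0.4, -0.2, 0.2]
opening: 0.701
```

```bash
python3 - <<'E'
from h import *
grab('wrist','w13'); tips('w13')
inc(0.085,-.215,.06,29.3)
E
```

```text
tip zmax pct [-0.0186 -0.0151 -0.0126] y [0.0287 0.042 ] x [-0.0112  0.0102]
tip zmax pct [-0.0187 -0.0149 -0.0125] y [-0.0442 -0.0308] x [-0.0111  0.0104]
t 11.03 F [-0.05 -0.84 -0.12] tcp_b [ 0.0824 -0.213 ] 0.1448 op 0.705
target [ 0.6728 -0.1685  0.06  ] inc [-0.002 -0.003 -0.   ] [-0.3   0.19  8.48]
```

View pics/w13.png

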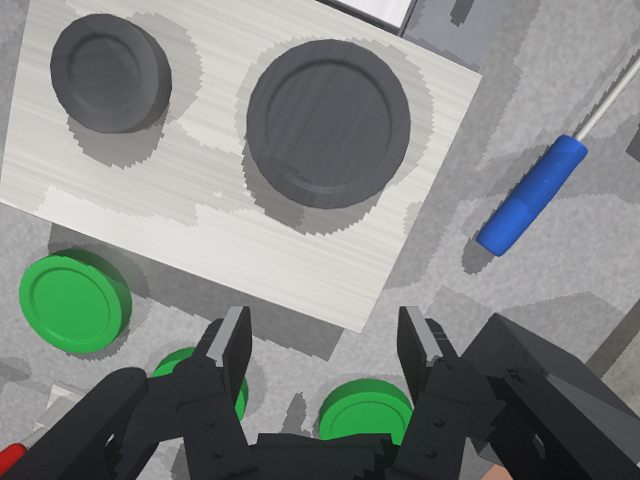

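```bash
python3 - <<'E'
from h import *
z=load('top0')
for u,v in[(387,110),(387,123),(387,135),(387,142),(375,142),(401,142),(387,148)]:
    D=z['d'][v,u]; q=cv2.undistortPoints(np.array([[[u,v]]],float),z['K'].astype(float),z['D'].astype(float)).ravel()
    print(u,v,(z['T'][:3,:3].T@(np.r_[q,1]*D-z['T'][:3,3])).round(4))
# disc centre from wrist
z=load('w13');g=cv2.cvtColor(z['im'],cv2.COLOR_RGB2GRAY)
m=cv2.medianBlur((g<100).astype(np.uint8)*255,5);m[:, :225]=0;m[:,430:]=0;m[225:]=0;m[:30]=0
n,l,s,c=cv2.connectedComponentsWithStats(m);i=l[120,330]
cs,_=cv2.findContours((l==i).astype(np.uint8),cv2.RETR_EXTERNAL,cv2.CHAIN_APPROX_NONE)
w=ray(z,cs[0].reshape(-1,2),0.08)[:,:2];cc,r=cv2.minEnclosingCircle(w.astype(np.float32)); print(s[i],cc,r,w2b(cc))
mm=cv2.moments(cs[0]); p=ray(z,[[mm['m10']/mm['m00'],mm['m01']/mm['m00']]],.08)[0]; print(w2b(p))
st=ctrl.get_state(); print('in tool',((np.r_[p[:2],.1]-st['eef_pos'])@R.from_quat(st['tcp_rot']).as_matrix()).round(4))
E
```

```text
387 110 [ 0.9085 -0.1945  0.0932]
387 123 [ 0.8768 -0.1946  0.0877]
387 135 [ 0.8454 -0.1936  0.0894]
387 142 [ 0.8362 -0.1976  0.0602]
375 142 [ 0.8349 -0.1664  0.0648]
401 142 [ 0.8351 -0.2327  0.0636]
387 148 [ 0.8371 -0.206   0.0017]
[  246    40   164   169 21507] (0.6339241862297058, -0.10068657249212265) 0.044752128422260284 [ 0.05551687 -0.14261096]
[ 0.05472707 -0.1403076 ]
in tool [0.0777 0.0011 0.0451]
```

Emit:
{"fn": "servo_tool", "kwargs": {
  "increments": "0 0 0 -0.2 0.1 3 6;0 0 0 -0.2 0.1 6 6;0 0 0 -0.2 0.1 8 6;0 0 0 -0.2 0.1 9 6;0 0 0 -0.2 0.1 9.2 6;0 0 0 -0.2 0.1 9.2 6"
}}

```text
time: 11.53
eef_pos: [0.6726, -0.1683, 0.0548]
tcp_rot: [0.505, 0.863, -0.0, -0.0]
contact_force: [-0.7, -0.1, 0.1]
opening: 0.704
```

```bash
python3 - <<'E'
from h import *
inc(0.085,-.215,.052,29.3)
grab('wrist','w14')
E
```

```text
t 11.53 F [-0.71 -0.07  0.09] tcp_b [ 0.0848 -0.2148] 0.0548 op 0.704
target [ 0.6728 -0.1685  0.052 ] inc [-0.    -0.001  0.   ] [-0.03  0.01  0.28]
```

View pics/w14.png

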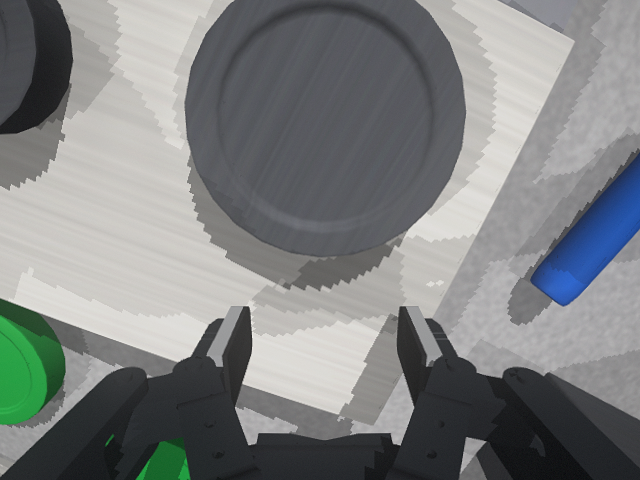

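Emit:
{"fn": "servo_tool", "kwargs": {
  "increments": "0 0 0 0 0 0.15 6;0 0 0 0.5 0 0.25 6;0 0 0 1.2 0 0.25 6;0 0 0 1.9 0 0.25 6;0 0 0 2.5 0 0.25 6;0 0 0 2.9 0 0.25 6;0 0 0 3.3 0 0.25 6;0 0 0 3.7 0 0.25 6;0 0 0 4.1 0 0.25 6;0 0 0 4.5 0 0.25 6"
}}

```text
time: 12.42
eef_pos: [0.6516, -0.1305, 0.0525]
tcp_rot: [0.505, 0.863, -0.0, 0.001]
contact_force: [2.6, -4.1, -1.9]
opening: 0.701
```

```bash
python3 - <<'E'
from h import *
inc(0.0,0,.052,29.3)
grab('wrist','w15')
E
```

```text
t 12.42 F [ 2.61 -4.15 -1.87] tcp_b [ 0.069  -0.1745] 0.0525 op 0.701
target [0.5598 0.0332 0.052 ] inc [ 0.001  0.002 -0.   ] [18.77 -0.    0.  ]
```

View pics/w15.png

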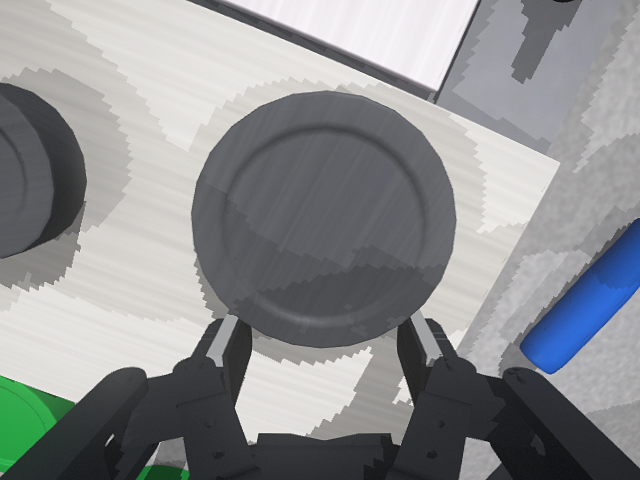

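The weight sits centred between both fingertips ((235,325) and (410,325)), with about 5 N of push force. I'll continue slowly.

Emit:
{"fn": "servo_tool", "kwargs": {
  "increments": "0 0 0 0.4 0 0 6;0 0 0 0.8 0 0 6;0 0 0 1.2 0 0 6;0 0 0 1.6 0 0 6;0 0 0 2.0 0 0 6;0 0 0 2.4 0 0 6;0 0 0 2.8 0 0 6;0 0 0 3.2 0 0 6;0 0 0 3.6 0 0 6;0 0 0 4.0 0 0 6"
}}

```text
time: 13.3
eef_pos: [0.6316, -0.0946, 0.0524]
tcp_rot: [0.505, 0.863, 0.0, 0.0]
contact_force: [2.3, -4.6, 0.2]
opening: 0.704
```

Emit:
{"fn": "servo_tool", "kwargs": {
  "increments": "0 0 0 0.3 0 0 6;0 0 0 0.6 0 0 6;0 0 0 0.9 0 0 6;0 0 0 1.2 0 0 6;0 0 0 1.5 0 0 6;0 0 0 1.8 0 0 6;0 0 0 2.1 0 0 6;0 0 0 2.4 0 0 6;0 0 0 2.7 0 0 6;0 0 0 3.0 0 0 6"
}}

```text
time: 14.13
eef_pos: [0.6171, -0.0687, 0.0526]
tcp_rot: [0.505, 0.863, 0.0, 0.0]
contact_force: [2.8, -4.4, 1.6]
opening: 0.704
```

```bash
python3 - <<'E'
from h import *
inc(0.0,0,.052,29.3)
grab('wrist','w16')
E
```

```text
t 14.13 F [ 2.78 -4.44  1.57] tcp_b [ 0.0431 -0.1086] 0.0526 op 0.704
target [0.5598 0.0332 0.052 ] inc [ 0.     0.001 -0.   ] [ 1.169e+01 -1.000e-02  5.000e-02]
```

View pics/w16.png

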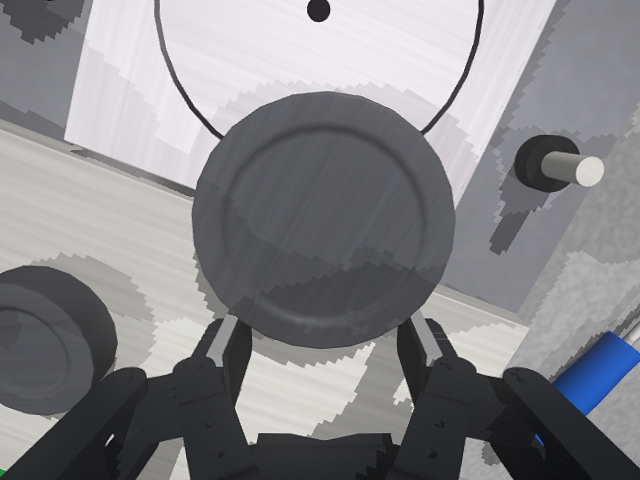

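The weight is straddling the deck edge and heading for the dot at (318,10). I'll keep going, slower.

Emit:
{"fn": "servo_tool", "kwargs": {
  "increments": "0 0 0 0.25 0 0 6;0 0 0 0.5 0 0 6;0 0 0 0.75 0 0 6;0 0 0 1.0 0 0 6;0 0 0 1.25 0 0 6;0 0 0 1.5 0 0 6;0 0 0 1.75 0 0 6;0 0 0 2.0 0 0 6;0 0 0 2.25 0 0 6;0 0 0 2.5 0 0 6"
}}

```text
time: 15.02
eef_pos: [0.6042, -0.0466, 0.0519]
tcp_rot: [0.505, 0.863, -0.0, -0.0]
contact_force: [2.2, -3.0, 1.2]
opening: 0.704
```

```bash
python3 - <<'E'
from h import *
inc(0.0,0,.052,29.3)
grab('wrist','w17')
E
```

```text
t 15.02 F [ 2.17 -3.01  1.22] tcp_b [ 0.0333 -0.085 ] 0.0519 op 0.704
target [0.5598 0.0332 0.052 ] inc [-0.001 -0.001 -0.   ] [ 9.13  0.02 -0.  ]
```

View pics/w17.png

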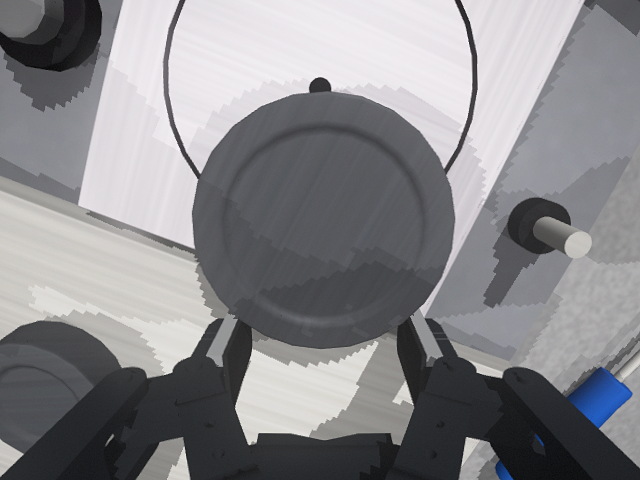

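Emit:
{"fn": "servo_tool", "kwargs": {
  "increments": "0 0 0 0.25 0 0 6;0 0 0 0.5 0 0 6;0 0 0 0.75 0 0 6;0 0 0 1.0 0 0 6;0 0 0 1.25 0 0 6;0 0 0 1.5 0 0 6;0 0 0 1.75 0 0 6;0 0 0 2.0 0 0 6;0 0 0 2.25 0 0 6;0 0 0 2.5 0 0 6"
}}

```text
time: 15.9
eef_pos: [0.5921, -0.0248, 0.052]
tcp_rot: [0.505, 0.863, -0.0, -0.0]
contact_force: [1.5, -2.8, -2.3]
opening: 0.698
```

```bash
cat >> h.py <<'E'
def disc(tag,h,thr=105):
    z=load(tag);g=cv2.cvtColor(z['im'],cv2.COLOR_RGB2GRAY)
    m=cv2.medianBlur((g<thr).astype(np.uint8)*255,5)
    cs,_=cv2.findContours(m,cv2.RETR_EXTERNAL,cv2.CHAIN_APPROX_NONE)
    c=min(cs,key=lambda c:-cv2.pointPolygonTest(c,(325.,215.),True)).reshape(-1,2)
    c=c[(c[:,1]<300)&(c[:,1]>95)]
    w=ray(z,c,h)[:,:2]; A=np.c_[2*w,np.ones(len(w))]
    from scipy.optimize import least_squares
    f=least_squares(lambda x:np.hypot(*(w-x[:2]).T)-x[2],[*w.mean(0),.045],loss='soft_l1',f_scale=.001)
    print('disc b',w2b(f.x[:2]).round(4),f.x[2].round(4),f.cost)
E
python3 - <<'E'
from h import *
inc(0.0,0,.052,29.3)
grab('wrist','w18'); disc('w18',.075)
z=load('w18')
for u,v in[(325,120),(325,200),(325,280),(250,200),(400,200)]:
    D=z['d'][v,u]; q=cv2.undistortPoints(np.array([[[u,v]]],float),z['K'].astype(float),z['D'].astype(float)).ravel()
    print(u,v,(z['T'][:3,:3].T@(np.r_[q,1]*D-z['T'][:3,3])).round(4))
E
```

```text
t 15.9 F [ 1.54 -2.79 -2.33] tcp_b [ 0.0242 -0.0618] 0.052 op 0.698
target [0.5598 0.0332 0.052 ] inc [-0. -0. -0.] [6.64 0.02 0.  ]
disc b [ 0.0056 -0.019 ] 0.0467 0.004012776607081365
325 120 [0.5529 0.044  0.0763]
325 200 [0.5656 0.0214 0.0749]
325 280 [ 0.58   -0.0044  0.0743]
250 200 [0.5433 0.0088 0.0742]
400 200 [0.5878 0.0338 0.0748]
```

View pics/w18.png

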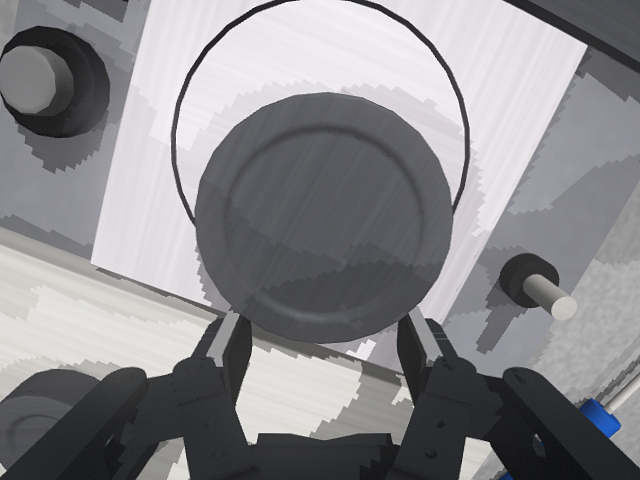

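The weight is fully on the pan and level (top at 74–76 mm). About 21 mm remain.

Emit:
{"fn": "servo_tool", "kwargs": {
  "increments": "0 0 0 0.25 0 0 6;0 0 0 0.5 0 0 6;0 0 0 0.75 0 0 6;0 0 0 1.0 0 0 6;0 0 0 1.25 0 0 6;0 0 0 1.5 0 0 6;0 0 0 1.7 0 0 6;0 0 0 1.9 0 0 6;0 0 0 1.95 0 0 6;0 0 0 1.95 0 0 6"
}}

```text
time: 16.78
eef_pos: [0.5828, -0.0079, 0.0523]
tcp_rot: [0.505, 0.863, 0.0, -0.0]
contact_force: [0.9, -2.2, -2.3]
opening: 0.701
```

```bash
python3 - <<'E'
from h import *
inc(0.0,0,.052,29.3)
grab('wrist','w19'); disc('w19',.075)
E
```

```text
t 16.78 F [ 0.85 -2.15 -2.32] tcp_b [ 0.0173 -0.0438] 0.0523 op 0.701
target [0.5598 0.0332 0.052 ] inc [-0. -0. -0.] [4.71 0.   0.03]
disc b [-0.0032  0.0017] 0.049 6.237823431535138e-06
```

View pics/w19.png

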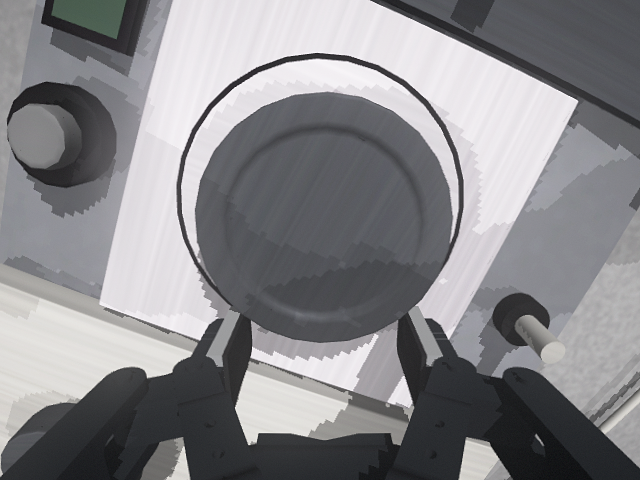

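```bash
cat > fit.py <<'E'
from h import *
from scipy.optimize import least_squares
def run(t,zp):
    z=load(t);g=cv2.cvtColor(z['im'],cv2.COLOR_RGB2GRAY).astype(int)
    m=cv2.medianBlur((g<112).astype(np.uint8),5);m[330:]=0
    n,l,s,c=cv2.connectedComponentsWithStats(m);i=l[215,325];mk=(l==i).astype(np.uint8)
    mk=cv2.morphologyEx(mk,cv2.MORPH_OPEN,np.ones((15,15),np.uint8))
    cs,_=cv2.findContours(mk,cv2.RETR_EXTERNAL,cv2.CHAIN_APPROX_NONE);p=max(cs,key=len).reshape(-1,2)
    p=p[(p[:,1]<305)]
    def fit(w,r0):
        f=least_squares(lambda x:np.hypot(*(w-x[:2]).T)-x[2],[*w.mean(0),r0],loss='soft_l1',f_scale=.0005);return f.x
    d=fit(ray(z,p,zp+.02)[:,:2],.045); print(t,'disc',w2b(d).round(4),d[2].round(4),len(p))
    # ring: predicted band around pan centre, dark thin
    dk=cv2.morphologyEx(g.astype(np.uint8),cv2.MORPH_BLACKHAT,np.ones((9,9),np.uint8))>60
    dk[cv2.dilate(mk,np.ones((9,9),np.uint8))>0]=0; dk[330:]=0
    vu=np.argwhere(dk); w=ray(z,vu[:,::-1],zp)[:,:2]; r=np.hypot(*(w-B).T); k=(r>.047)&(r<.063)
    q=fit(w[k],.055); print('ring',w2b(q).round(4),q[2].round(4),k.sum(),'disc-ring',(w2b(d)-w2b(q)).round(4), 'gap mm', 1000*(q[2]-d[2]-np.hypot(*(d[:2]-q[:2]))))
    T=R.from_quat(ctrl.get_state()['tcp_rot']).as_matrix(); print('needed tool shift cm',(np.r_[q[:2]-d[:2],0]@T*100).round(2))
if __name__=='__main__':
    import sys; run(sys.argv[1],float(sys.argv[2]))
E
python3 fit.py w19 .055
```

```text
w19 disc [ 0.0005 -0.0045] 0.0446 535
ring [-0.0019 -0.0024] 0.056 3095 disc-ring [ 0.0023 -0.0021] gap mm 8.231115183722853
needed tool shift cm [ 0.28 -0.14  0.  ]
```

The weight is about 3 mm off centre. I'll nudge it 2.5 mm more and then back off.

Emit:
{"fn": "servo_tool", "kwargs": {
  "increments": "0 0 0 0.1 0 0 6;0 0 0 0.2 0 0 6;0 0 0 0.25 0 0 6;0 0 0 0.25 0 0 6;0 0 0 -0.3 0 0 6;0 0 0 -1.5 0 0 6;0 0 0 -3 0 -0.5 6;0 0 0 -3.5 0 -3 6;0 0 0 -4 0 -6 6;0 0 0 -4 0 -6 6"
}}

```text
time: 17.67
eef_pos: [0.6078, -0.0459, 0.1197]
tcp_rot: [0.506, 0.862, 0.002, 0.006]
contact_force: [0.6, 0.5, 1.7]
opening: 0.697
```

```bash
python3 - <<'E'
from h import *
inc(0.0,0,.052,29.3)
grab('wrist','w20')
E
python3 fit.py w20 .055
```

```text
t 17.67 F [0.62 0.55 1.7 ] tcp_b [ 0.037  -0.0848] 0.1197 op 0.697
target [0.5598 0.0332 0.052 ] inc [ 0.009  0.008 -0.002] [ 9.3  -0.4   6.69]
w20 disc [ 0.0653 -0.1599] 0.2141 2066
ring [-0.0035  0.0016] 0.0523 81 disc-ring [ 0.0688 -0.1615] gap mm -337.2891904530966
needed tool shift cm [17.54 -0.49 -0.11]
```

View pics/w20.png

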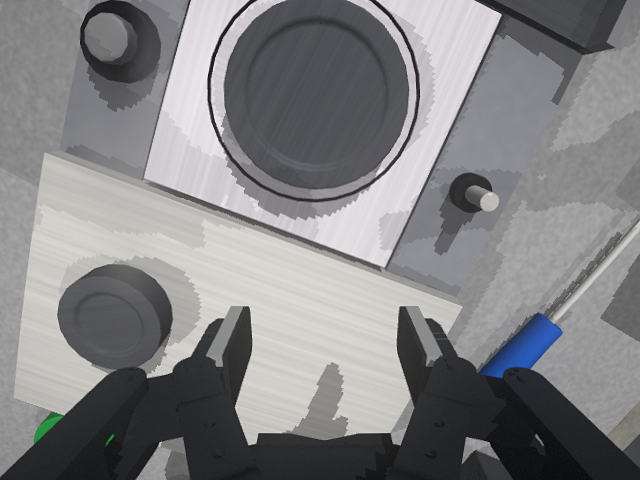

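The weight is released and the whole ring around it is visible ((208–418), (…–200)). I'll retreat clear and verify from the top camera.

Emit:
{"fn": "servo_tool", "kwargs": {
  "increments": "0 0 0 -4 0 -6 6;0 0 0 -8 0 -8 6;0 0 0 -12 0 -8 6;0 0 0 -15 0 -8 6;0 0 0 -15 0 -8 6;0 0 0 -15 0 -8 6"
}}

```text
time: 18.22
eef_pos: [0.6771, -0.1782, 0.1923]
tcp_rot: [0.507, 0.862, -0.0, 0.001]
contact_force: [-0.3, 0.3, -0.1]
opening: 0.698
```

```bash
python3 - <<'E'
from h import *
im,_,_=grab('top','t21'); grab('wrist','w21'); grab('scene','s21')
cv2.imwrite('pics/t21z.png',cv2.resize(im[175:325,185:415,::-1],None,fx=3.4,fy=3.4,interpolation=cv2.INTER_CUBIC))
from scipy.optimize import least_squares
z=load('t21');g=cv2.cvtColor(im,cv2.COLOR_RGB2GRAY)
m=(g<112).astype(np.uint8)
for name,(a,b,c,d) in dict(disc=(215,287,285,325),small=(250,290,345,385)).items():
    k=np.zeros_like(m);k[a:b,c:d]=m[a:b,c:d]; k=cv2.morphologyEx(k,cv2.MORPH_OPEN,np.ones((5,5),np.uint8))
    cs,_=cv2.findContours(k,cv2.RETR_EXTERNAL,cv2.CHAIN_APPROX_NONE)
    if not cs: print(name,'none'); continue
    cc=max(cs,key=cv2.contourArea); w=ray(z,cc.reshape(-1,2),.075 if name=='disc' else .078)[:,:2]
    q,r=cv2.minEnclosingCircle(w.astype(np.float32)); mm=cv2.moments(cc)
    print(name,w2b(q).round(4),round(r,4),'mom',w2b(ray(z,[[mm['m10']/mm['m00'],mm['m01']/mm['m00']]],.075)[0]).round(4))
print(ctrl.get_state()['contact_force'],ctrl.get_state()['time'])
E
```

```text
disc none
small [-0.0693 -0.1585] 0.0678 mom [-0.0711 -0.1609]
[-0.487426    0.52863477 -1.1234382 ] 18.3667
```

View pics/t21z.png

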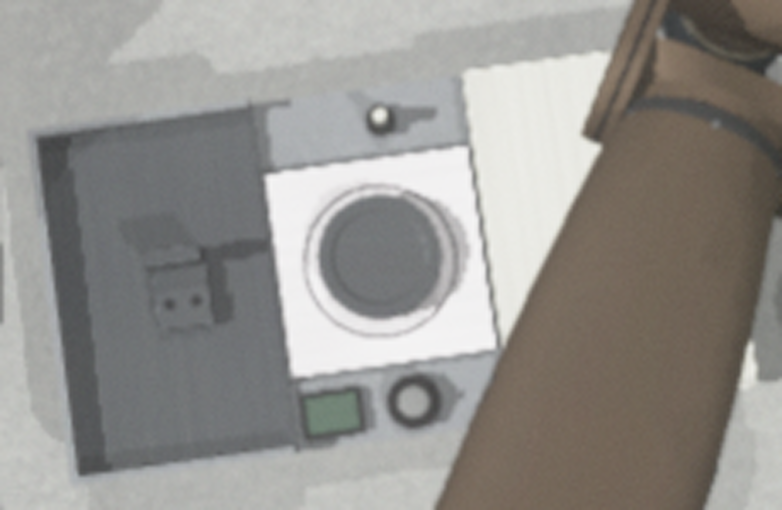

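View pics/s21.png

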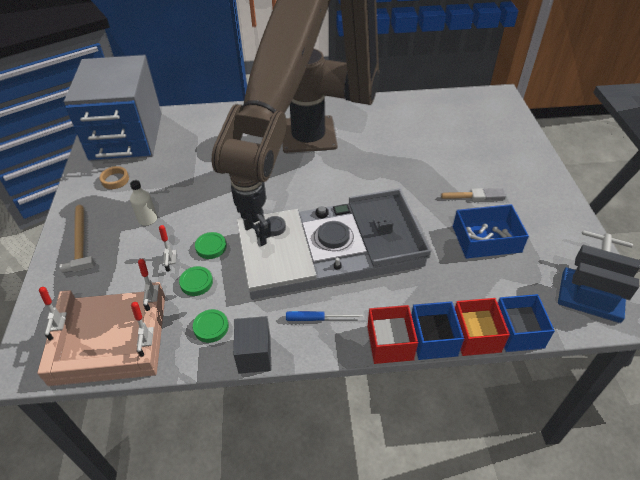

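```bash
python3 - <<'E'
from h import *
z=load('t21');im=z['im'];g=cv2.cvtColor(im,cv2.COLOR_RGB2GRAY)
k=np.zeros_like(g);k[228:272,276:319]=(g[228:272,276:319]<135)*1
k=cv2.morphologyEx(k,cv2.MORPH_OPEN,np.ones((7,7),np.uint8))
cs,_=cv2.findContours(k,cv2.RETR_EXTERNAL,cv2.CHAIN_APPROX_NONE);cc=max(cs,key=cv2.contourArea)
w=ray(z,cc.reshape(-1,2),.075)[:,:2];q,r=cv2.minEnclosingCircle(w.astype(np.float32));print(w2b(q),r)
print(ctrl.sign_off())
E
```

```text
[ 0.00177581 -0.00117618] 0.04370085895061493
the job is handed in; nothing more can be done
None
```

The job is done and handed in after about 18.4 s of robot time. No verdict comes back at hand-in, so these are my own checks.

- **Bracket:** I pushed it with two fingertips off the pan into the tray, where it lies flat.
- **Zero key:** I pressed it with the pan empty. Its top went from 68 mm to 61.6 mm, which is full travel, at about 25 N. It sprang back afterwards.
- **Large weight:** I slid it along the deck onto the pan, cradled between both fingertips, with about 5 N of push. The last top view puts its centre about 2 mm from the pan's middle, so there is about 7 mm to the ring's inner edge all round. It was level when last checked, just before the final 2 cm of the slide.
- **Pan:** I have no direct reading of its travel. No move pressed down on it, and the weight's top height suggests it sank about 4–5 mm.
- **Other things:** The last scene view shows the clamp foot and the other items on the bench where they were. The arm hid much of the smaller weight from the top camera, and the fit on it there was useless. The wrist and scene views show it where it stood.

**What disagreed:**
- **Fingertip height:** The fingertips were not where the stated 14 mm offset put them. The wrist depth image put them about 14 mm behind the tool point at 3 cm opening, and contact put them about 8 mm behind. I found the working height by touching the deck lightly twice, at up to 18 N, and went by contact.
- **Unusable fit:** One automatic ring fit after release failed because the weight was partly out of view, so I relied on the top view.

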